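# Load the tape stand

## Robot

A 6-joint arm with a two-finger parallel gripper is mounted at the origin on a cart in front of the work surface, level with it; the furniture and walls round the work are solid. World frame = base frame: x ahead of the robot, y to its left, z up, the work surface at z = 0. Lengths are in mm, angles in degrees, forces in N, time in s.
With the tool pointing down it reaches from about 300 to 850 mm from the base axis. Payload 4.2 kg.
Tool frame: the origin (TCP) lies on the centre line of the jaws, within the pads' length; the fingertips stand 14 mm ahead of it and the grasp point (between the pads) lies 5 mm behind it (env.finger_overhang is the z of the fingertips in the tool frame, in mm); z points along the fingers, y is the line along which they close (so a half turn about z gives the same grasp; the last joint's range is limited). The gripper opens to 91 mm and grips with 3 to 60 N. Pads are 32 mm wide; open, the fingers measure 118 mm over their backs; the gripper's body (76 mm by 178 mm) begins 60 mm behind the grasp point.
Start: joints at [-1.146, 18.312, 89.639, -0, 72.044, -1.146], TCP at [575.015, 0, 227.976] pointing down, gripper open.
Joint ranges: [-177.97, 177.97], [-48.28, 115.42], [12.27, 149.76], [-77.06, 257.06], [2.81, 150.46], [-146.56, 146.56]. Speed limits (degrees/s): [147.25, 147.25, 180, 180, 180, 180].

## Interface

Orientations are given as [roll, pitch, yaw] about the fixed x, y, z axes, in that order (R = Rz(yaw) Ry(pitch) Rx(roll)).
In Python, from workcell import sensors, viewer, env gives the robot as it stands. The module is installed in compiled form; this text tells all that it offers.
- The arm moves only by the tool step_arm, never from a script. Its argument "plan" is one flat list of numbers, 6 for each row, row after row: the shift along the tool's x, y, z in cm, then the turn, a rotation vector about the tool's x, y, z in rad. In form: [x, y, z, wx, wy, wz, x, y, z, wx, wy, wz, ...]. A call has 1 to 5 rows; each row shifts and turns the commanded pose from where the row before left it, along the tool's axes as they then stand; what a row does not reach is not made up. A row lasts 1/12 s, in which the tool goes at most 41.7 mm and 7.16 degrees, less where a joint would pass 70% of its speed; a pose out of reach is approached as far as the arm can. A call is refused whole if a number of a shift passes 4.17 or a number of a turn 0.125, either way. A call with a gripper value outside its range is refused whole. "hand" is the finger opening in cm, from 0 to 9.12, set as the call begins (left out, the last holds). The fingers move at their own pace and stop on an object; "newtons" is the grip in N (left out, the last holds). Time passes only in rows, so rows that do not move let the fingers close. It gives the time, the measured TCP pose, the force, the opening and the grip force at its end, in the units of the state.
- sensors.state(): the state, without advancing time (a new reading comes with each control period).
- viewer.grab_frame(name): name is "scene" or "side" or "wrist"; returns a dict with "img" (400x640x3 uint8, red, green, blue), "fx", "fy", "cx", "cy" (pixels), "k1" (the pictures are not rectified: a ray, as slopes to the right and down, at radius r is drawn at 1 + k1 r^2 times it, then the intrinsics apply), "position" and "attitude" of the camera in the world. Camera axes: x right, y down, z forward; pixel columns grow to the right and rows downward; lengths in mm; the calibration is good to about 2 mm. A picture is of the moment at which its call begins. There is no depth.
- env.job_done(): hands the job in; it is judged then, once.
Trained networks look in a picture, given as the dict that the camera call returned (one of the last four; its "shot" number tells which), for a name from the list of things; names that differ only in an ending like _2 or _b are one class to them, and where a whole thing is asked for, a point or a joint stands for the part that bears it (a point fixed in the world has none). Each returns a list of dicts, best first, with "score" (0 to 1); they miss things now and then, are a little off and sometimes report something else, mostly with a low value. They report only what shows in the picture. A call takes as long as a camera call. They do not tell look-alikes from the thing itself.
- viewer.boxes_of(name, picture): "location" ([column, row] in pixels, amid what is visible of it).
- viewer.pinpoint(name, picture): "location" ([column, row] in pixels: a listed point, or the origin of a listed thing).
The state is a dict: "time_s": time; "qpos": joint angles; "qvel": joint speeds; "effort": joint torques, N m; "ee_pos": TCP position; "ee_rot": TCP orientation; "force": force on the tool from outside, world axes, zero at the start; "torque": the same for the moment, N m; "gripper_width": finger opening in mm; "gripper_force": force on a finger pad.
Only numpy, scipy, OpenCV 4.12 (cv2) and the standard library are available. Lean on these libraries where they do the work, as an engineer would, in place of code of your own. Each camera call takes 0.05 s, during which the arm holds its last target. There are 200 camera calls.

## Task

Load the tape stand: slide the wide roll of tape onto the thick part of the spindle, right up to the mounting plate, then the narrow roll onto the thin part up against the step, and finally push the wooden end cap fully onto the spindle's end so that the rolls cannot come off. Leave the ball of crochet cotton, the thread cone and the mint scissors where they are.

Things in the scene. Friction and masses are not known exactly. Their poses are not given: they have to be found in the camera images.
- stand: Fixed upright pegboard, brown in a pale wood frame, 240 mm wide, 268 mm high; its feet reach 36 mm in front. Origin on the table under the middle of the board's front face; x points level through the board, away from the robot, z up. Purple scissors hang fixed on the front, 86 mm to the left (+y) of the middle. A level spindle stands out from the middle along -x, towards the robot
- spindle_root (a point): Point on the spindle's axis in the mounting plate's face, 130 mm above the table, axes as the stand's. The plate (54 mm across, 5 mm thick) is on the board. From here along -x: thick part, 20 mm in diameter, to 44 mm out; a step; thin part, 10 mm in diameter, to 110 mm; a nose tapering to 4 mm at 118 mm
- spindle_tip (a point): Point of the spindle's tapered nose, on its axis, 118 mm out from spindle_root
- caddy: Fixed plywood board, 76 x 270 x 8 mm (along x, y, z), origin under its centre, x away from the robot. Three bays, at y = -98, 0 and +98 mm, each a pair of rounded battens along x, 36 mm apart, 68 mm long, tops 15 mm above the table. The rolls and the cap lie in the bays, axes level, along the caddy's x; which part is in which bay varies
- wide_roll: Loose tan tape roll on its edge: 58 mm outer diameter, 42 mm wide, core hole 28 mm, about 0.11 kg. Origin at its centre, x along its axis. Its centre starts 39 mm above the table. It fits over the thick part of the spindle; home, against the mounting plate, its centre is 21 mm out from spindle_root
- narrow_roll: Loose tan tape roll on its edge: 64 mm outer diameter, 26 mm wide, core hole 18 mm (too small for the spindle's thick part), about 0.10 kg. Origin at its centre, x along its axis. Its centre starts 42.5 mm above the table. Home, against the step, its centre is 57 mm out from spindle_root
- end_cap: Loose turned wooden knob, 50 mm in diameter, 62 mm long, 0.06 kg, outer end domed; in its flat end a blind hole 14 mm wide, 44 mm deep. Origin on its axis at mid-length, x along the axis towards the hole's mouth, which faces away from the robot. Its axis starts 34 mm above the table. Fully on, its centre is 105 mm out from spindle_root; it stays by weight and friction
- cap_mouth (a point): Centre of the mouth of the cap's hole, 31 mm from the cap's centre along its x; fully on it is 74 mm out from spindle_root
- crochet_ball: Bystander: loose ball of white crochet cotton, 85 mm across and 79 mm high, to the left of the work; origin under its centre
- thread_cone: Bystander: loose upright cone of gold thread, 62 mm across and 150 mm high, right of the stand and behind the caddy; origin under its centre
- mint_scissors: Bystander: loose small mint-green scissors, 57 x 141 x 10 mm, flat on the table in front; origin under their centre
Mind the look-alikes: they are no part of the job. What is shaped like the narrow_roll but orange is not meant.

How it is judged:
By the outcome, as a careful person would: the job done as asked, in the order asked, and still so for the second after the job is handed in, with the robot touching nothing.
It also fails if it takes over 72 s, if anything falls off the work surface, if the arm or the gripper's body presses on something with over 40 N, if the wrist force passes 120 N, or if a joint passes its speed limit or range.

## Working session

There is one attempt and no reset: what is moved stays moved. The work goes in short steps, Python scripts to look and compute and a tool call to move; the robot and the scene stay as the last step left them, time stands still between calls to the robot, and variables do not carry over. Pictures are saved under pics/ and viewed, at most 10 in all, crops included, and the job is handed in when it is done.

Besides the shell and the picture viewer there is one more tool, called after "Request:" by a JSON object that holds its "api" and its "payload", one argument or row to a line. step_arm: Moves the arm, as the interface text tells. Its arguments: {"type":"object","properties":{"plan":{"type":"array","items":{"type":"number"}},"hand":{"type":"number"},"newtons":{"type":"number"}},"required":["plan"]}

```bash
mkdir -p pics; cat > h.py <<'E'
import numpy as np, cv2
from scipy.spatial.transform import Rotation as R
from workcell import sensors, viewer, env
def grab(n,save=None):
    p=viewer.grab_frame(n)
    if save: cv2.imwrite('pics/'+save,cv2.cvtColor(p['img'],cv2.COLOR_RGB2BGR))
    return p
def camR(p):
    a=np.array(p['attitude'],float)
    if a.shape==(3,3): return a
    return R.from_euler('xyz',a,degrees=True).as_matrix() if a.size==3 else R.from_quat(a).as_matrix()
def ray(p,uv):
    K=np.array([[p['fx'],0,p['cx']],[0,p['fy'],p['cy']],[0,0,1.]])
    q=cv2.undistortPoints(np.array([[uv]],float),K,np.array([p['k1'],0,0,0.]))[0,0]
    d=camR(p)@np.array([q[0],q[1],1]); return np.array(p['position'],float),d/np.linalg.norm(d)
def onz(p,uv,z):
    o,d=ray(p,uv); return o+d*(z-o[2])/d[2]
def onx(p,uv,x):
    o,d=ray(p,uv); return o+d*(x-o[0])/d[0]
def tri(rs):
    A=sum(np.eye(3)-np.outer(d,d) for o,d in rs); b=sum((np.eye(3)-np.outer(d,d))@o for o,d in rs)
    x=np.linalg.solve(A,b); return x,[float(np.linalg.norm(np.cross(x-o,d))) for o,d in rs]
def proj(p,X):
    c=camR(p).T@(np.array(X,float)-p['position']); x,y=c[0]/c[2],c[1]/c[2]; k=1+p['k1']*(x*x+y*y)
    return np.array([p['fx']*x*k+p['cx'],p['fy']*y*k+p['cy']])
E
python3 - <<'E'
from h import *
np.set_printoptions(precision=1,suppress=True)
print(sensors.state())
P={n:grab(n,n+'0.png') for n in('scene','side','wrist')}
for n,p in P.items(): print(n,p['position'],p['attitude'],p['fx'],p['k1'])
names=dict(spindle_root=130,spindle_tip=130,stand=0,caddy=0,wide_roll=39,narrow_roll=42.5,end_cap=34,cap_mouth=34,crochet_ball=0,thread_cone=0,mint_scissors=0)
for k,z in names.items():
    for n,p in P.items():
        for d in viewer.pinpoint(k,p)[:3]: print(k,n,round(d['score'],2),np.array(d['location']),onz(p,d['location'],z))
E
```

```text
{'time_s': 0.0, 'qpos': array([-1.1, 18.4, 89.7, -0. , 72. , -1.1]), 'qvel': array([ 0. , -0.1, -0. ,  0. ,  0. ,  0. ]), 'effort': array([ -0. , -41.2, -23.2,   0.1,   0. ,  -0. ]), 'ee_pos': array([574.5,  -0. , 227.1]), 'ee_rot': array([-179.9,   -0. ,   90. ]), 'force': array([-0.7, -0.3,  0. ]), 'torque': array([-0.,  0., -0.]), 'gripper_force': 0.0, 'gripper_width': 90.78943887369728}
scene [ -60.4 -428.3  609. ] [-125.9   -0.1  -61.1] 369.5359557514183 0.010714790544782256
side [  506.1 -1059.    560.6] [-115.6    1.1   -3.4] 502.3247525021153 0.020405819137754678
wrist [575.   74.8 384.1] [164.8   0.1  -0.1] 324.48846032932454 -0.027838446056881183
spindle_root scene 0.98 [296.7 159. ] [661.2  57.6 130. ]
spindle_root side 0.98 [361.3 155.8] [661.5  47.8 130. ]
spindle_root side 0.51 [257.8 218.5] [ 432.6 -245.6  130. ]
spindle_root wrist 0.7 [445.8 135.7] [666.   57.4 130. ]
spindle_root wrist 0.69 [268.3 353.9] [ 518.7 -143.9  130. ]
spindle_tip scene 0.91 [264.2 176.4] [547.9  80.1 130. ]
spindle_tip scene 0.51 [217.7 241.9] [308.9  13.6 130. ]
spindle_tip side 0.68 [313.5
[... 1191 characters left out ...]
 34. ]
end_cap wrist 0.78 [279.6 283.7] [ 516.5 -124.6   34. ]
cap_mouth scene 0.86 [335.4 234. ] [ 540.4 -123.8   34. ]
cap_mouth side 0.6 [316.4 232.7] [ 543.  -139.8   34. ]
crochet_ball scene 0.59 [219.5 241.3] [413.  131.2   0. ]
crochet_ball side 0.74 [258.2 200.1] [406.2  99.9   0. ]
crochet_ball wrist 0.65 [179.5  63.1] [409.9 128.5  -0. ]
thread_cone scene 0.73 [407.6 229.5] [ 681.6 -259.7    0. ]
thread_cone scene 0.54 [219.7 243.1] [408.2 126.2   0. ]
thread_cone side 0.9 [390.4 275.2] [ 679.1 -258.1    0. ]
mint_scissors scene 0.92 [257.9 258.9] [409.4  10.8   0. ]
mint_scissors side 0.72 [258.  217.6] [410.6   4.4   0. ]
mint_scissors wrist 0.71 [413.9 128.7] [674.6  56.4   0. ]
```

View pics/scene0.png

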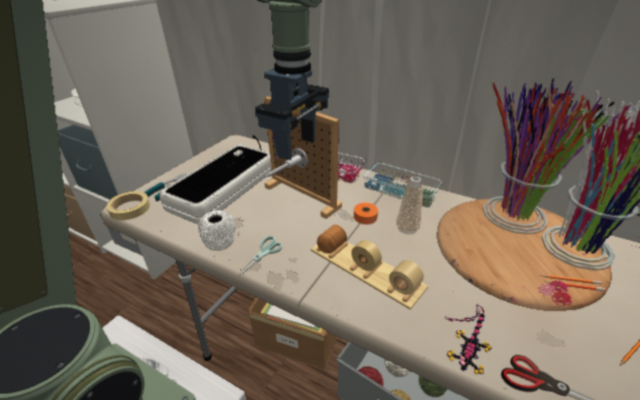

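View pics/wrist0.png

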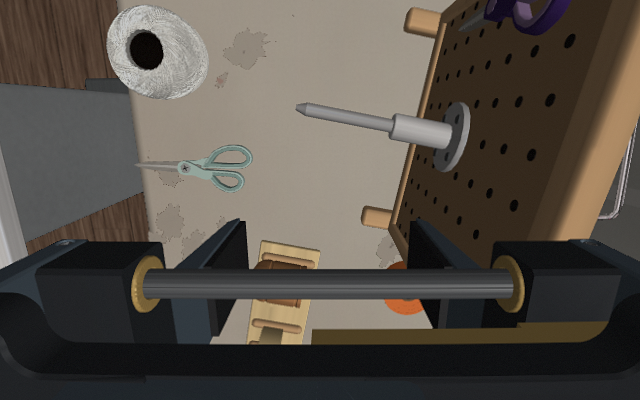

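```bash
python3 - <<'E'
from h import *
np.set_printoptions(precision=1,suppress=True)
P={n:grab(n) for n in('scene','side','wrist')}
L=dict(spindle_root=dict(scene=(296.7,159),side=(361.3,155.8),wrist=(445.8,135.7)),spindle_tip=dict(scene=(264.2,176.4),side=(313.5,154.1),wrist=(296,107.7)),
wide=dict(scene=(406,276.2),side=(287.4,281)),narrow=dict(scene=(365.2,252.5),side=(294.3,251.4),wrist=(268.9,354.8)),
cap=dict(scene=(327.2,241.8),side=(303.1,228.8),wrist=(279.6,283.7)),mouth=dict(scene=(335.4,234),side=(316.4,232.7)),caddy=dict(scene=(366.9,267.9),side=(297.2,269.1),wrist=(274.4,334.5)))
for k,v in L.items(): print(k,*tri([ray(P[n],uv) for n,uv in v.items()]))
E
```

```text
spindle_root [664.9  58.3 127.5] [1.591735967315462, 2.4391759354188216, 2.9659170933061216]
spindle_tip [550.   79.6 127.9] [2.103238801739776, 1.010387195181441, 1.811949759838939]
wide [ 483.  -318.1   41.9] [1.2742250900072116, 1.2742250900072458]
narrow [ 499.7 -219.5   44.5] [4.829484978951747, 5.526512909244037, 1.3874830726053589]
cap [ 514.3 -121.1   33. ] [5.803486480585228, 1.7490742502369105, 4.8940325555431885]
mouth [ 545.  -121.9   26.3] [2.618786230095303, 2.618786230095518]
caddy [ 501.3 -223.7    2.1] [2.142796798181442, 1.5959867013470512, 1.2969119019296373]
```

```bash
cat >> h.py <<'E'
def pose(phi,th):
    p,t=np.radians([phi,th]); z=np.array([np.sin(t)*np.cos(p),np.sin(t)*np.sin(p),-np.cos(t)]); y=np.array([-np.sin(p),np.cos(p),0])
    return np.c_[np.cross(y,z),y,z]
def plan(grasp,phi,th,step=40,turn=.12,cur=None,settle=0):
    """rows from measured (or cur=(T,R)) to grasp point; returns the final (T,R)"""
    s=sensors.state(); T,M=cur or (np.array(s['ee_pos']),R.from_euler('xyz',s['ee_rot'],degrees=True).as_matrix())
    M2=pose(phi,th); T2=np.array(grasp,float)+5*M2[:,2]
    w=R.from_matrix(M.T@M2).as_rotvec()
    n=int(max(1,np.ceil(np.linalg.norm(T2-T)/step),np.ceil(np.linalg.norm(w)/turn)))
    rows=[]
    for i in range(n):
        Mi=M@R.from_rotvec(w*i/n).as_matrix()
        rows.append(list(np.round(Mi.T@(T2-T)/n/10,2)+0.)+list(np.round(w/n,3)+0.))
    rows+=[[0]*6]*settle
    for i in range(0,len(rows),5): print('[',', '.join('%g'%v for r in rows[i:i+5] for v in r),']')
    return T2,M2
def st():
    s=sensors.state(); M=R.from_euler('xyz',s['ee_rot'],degrees=True).as_matrix()
    print('t%.2f'%s['time_s'],'grasp',np.round(s['ee_pos']-5*M[:,2],1),'phi %.1f th %.1f'%(np.degrees(np.arctan2(-M[0,1],M[1,1])),np.degrees(np.arccos(-M[2,2]))),'F',np.round(s['force'],1),'w %.1f gf %.1f'%(s['gripper_width'],s['gripper_force']),'q',np.round(s['qpos']))
    return s
E
python3 - <<'E'
from h import *
plan([425,-305,150],-9,35,settle=1)
E
```

```text
[ -2.35, -1.13, 0.63, -0.033, -0.039, -0.105, -2.19, -1.39, 0.68, -0.033, -0.039, -0.105, -2.01, -1.64, 0.71, -0.033, -0.039, -0.105, -1.79, -1.86, 0.72, -0.033, -0.039, -0.105, -1.56, -2.06, 0.72, -0.033, -0.039, -0.105 ]
[ -1.3, -2.24, 0.71, -0.033, -0.039, -0.105, -1.04, -2.38, 0.68, -0.033, -0.039, -0.105, -0.75, -2.5, 0.63, -0.033, -0.039, -0.105, -0.46, -2.58, 0.57, -0.033, -0.039, -0.105, -0.17, -2.63, 0.5, -0.033, -0.039, -0.105 ]
[ 0.13, -2.65, 0.41, -0.033, -0.039, -0.105, 0.42, -2.63, 0.31, -0.033, -0.039, -0.105, 0.7, -2.58, 0.2, -0.033, -0.039, -0.105, 0, 0, 0, 0, 0, 0 ]
```

Request:
{"api": "step_arm", "payload": {
  "plan": [-2.35, -1.13, 0.63, -0.033, -0.039, -0.105, -2.19, -1.39, 0.68, -0.033, -0.039, -0.105, -2.01, -1.64, 0.71, -0.033, -0.039, -0.105, -1.79, -1.86, 0.72, -0.033, -0.039, -0.105, -1.56, -2.06, 0.72, -0.033, -0.039, -0.105]
}}

```text
time_s: 2.37
ee_pos: [518.0, -118.1, 196.5]
ee_rot: [173.7, 13.3, 119.9]
force: [-0.3, -0.7, 0.5]
gripper_width: 91.0
gripper_force: 0.0
```

Request:
{"api": "step_arm", "payload": {
  "plan": [-1.3, -2.24, 0.71, -0.033, -0.039, -0.105, -1.04, -2.38, 0.68, -0.033, -0.039, -0.105, -0.75, -2.5, 0.63, -0.033, -0.039, -0.105, -0.46, -2.58, 0.57, -0.033, -0.039, -0.105, -0.17, -2.63, 0.5, -0.033, -0.039, -0.105]
}}

```text
time_s: 2.78
ee_pos: [470.6, -212.2, 169.7]
ee_rot: [173.8, 24.7, 144.6]
force: [-0.0, 0.7, 0.9]
gripper_width: 91.3
gripper_force: 0.0
```

Request:
{"api": "step_arm", "payload": {
  "plan": [0.13, -2.65, 0.41, -0.033, -0.039, -0.105, 0.42, -2.63, 0.31, -0.033, -0.039, -0.105, 0.7, -2.58, 0.2, -0.033, -0.039, -0.105, 0, 0, 0, 0, 0, 0],
  "hand": 7.8
}}

```text
time_s: 3.12
ee_pos: [449.8, -238.6, 157.6]
ee_rot: [174.4, 27.8, 153.3]
force: [-0.3, 0.3, -0.5]
gripper_width: 77.6
gripper_force: 0.0
```

```bash
python3 - <<'E'
from h import *
np.set_printoptions(precision=1,suppress=True)
st()
P={n:grab(n,n+'1.png') for n in('scene','side','wrist')}
for k,z in dict(wide_roll=39,narrow_roll=42.5,end_cap=34,cap_mouth=34,caddy=0,spindle_root=130,spindle_tip=130).items():
    o=[]
    for n,p in P.items():
        for d in viewer.pinpoint(k,p)[:2]: print(k,n,round(d['score'],2),np.array(d['location']),onz(p,d['location'],z))
p=P['wrist']
E
```

```text
t3.12 grasp [ 447.5 -238.   162. ] phi -24.1 th 28.3 F [-0.3  0.3 -0.5] w 77.6 gf 0.0 q [ -35.    6.  124.   23.   25. -119.]
wide_roll scene 0.61 [406.4 276.1] [ 488.  -317.4   39. ]
wide_roll scene 0.44 [329.2 239.7] [ 510.2 -123.3   39. ]
wide_roll side 0.88 [285.2 282.4] [ 478.2 -319.7   39. ]
wide_roll wrist 0.84 [253.4 197.7] [ 485.  -315.8   39. ]
narrow_roll scene 0.86 [365.2 256.5] [ 496.2 -220.4   42.5]
narrow_roll side 0.88 [293.8 253.6] [ 494.7 -231.3   42.5]
narrow_roll side 0.72 [378.2 238.6] [ 665.4 -190.    42.5]
narrow_roll wrist 0.75 [461.5 235.2] [ 638.1 -147.4   42.5]
narrow_roll wrist 0.62 [360.4 175.2] [ 504.3 -218.3   42.5]
end_cap scene 0.57 [328.7 238.3] [ 519.  -117.3   34. ]
end_cap side 0.88 [301.5 228.3] [ 512.2 -118.    34. ]
end_cap side 0.39 [294.9 252.3] [ 496.7 -213.2   34. ]
end_cap wrist 0.75 [470.1 136.3] [ 516.2 -119.8   34. ]
cap_mouth scene 0.79 [337.7 232.1] [ 549.2 -125.4   34. ]
cap_mouth side 0.82 [314.7 234.2] [ 539.1 -145.8   34. ]
cap_mouth wrist 0.61 [465.3 164.6] [ 546.1 -127.9   34. ]
caddy scene 0.83 [365.9 267.5] [ 506.1 -220.7    0. ]
caddy side 0.64 [298.7 268.9] [ 502.8 -221.1    0. ]
caddy wrist 0.57 [350.9 146.5] [ 501.7 -219.9    0. ]
caddy wrist 0.18 [627.6 159.7] [663.9  56.7   0. ]
spindle_root scene 0.79 [295.9 155.8] [675.1  69.  130. ]
spindle_root scene 0.61 [266.2 175.9] [552.2  77.2 130. ]
spindle_root side 0.67 [360.5 154.6] [660.7  55.9 130. ]
spindle_tip scene 0.75 [266.4 176. ] [552.1  76.5 130. ]
spindle_tip side 0.97 [310.8 153.1] [543.1  78.9 130. ]
```

View pics/wrist1.png

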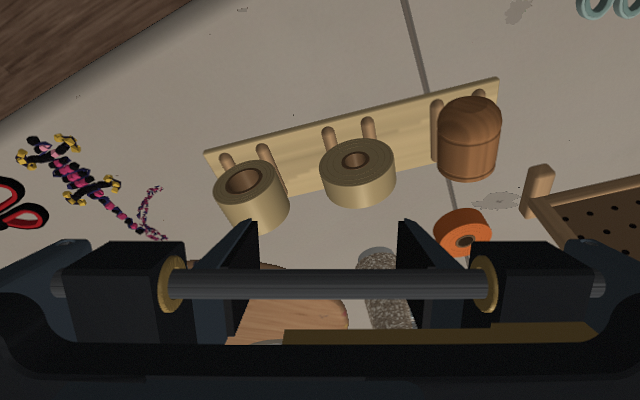

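```bash
python3 - <<'E'
from h import *
p=grab('wrist'); a=onz(p,(205,152),8);b=onz(p,(497,79),8);print(a,b,np.degrees(np.arctan2(b[1]-a[1],b[0]-a[0]))-90,np.linalg.norm(b-a))
c=plan([480,-315.5,110],-9.5,35,turn=.08)
plan([480,-315.5,40],-9.5,35,cur=c,settle=1,step=30)
E
```

```text
[ 439.74036428 -340.51501189    8.        ] [489.84096901 -82.71487673   8.        ] -10.997715945806632 262.6232668373483
[ -0.77, -1.58, 1.76, -0.015, -0.027, -0.065, -0.62, -1.65, 1.75, -0.015, -0.027, -0.065, -0.46, -1.71, 1.74, -0.015, -0.027, -0.065, -0.3, -1.76, 1.73, -0.015, -0.027, -0.065 ]
[ 1.34, 0, 1.91, 0, 0, 0, 1.34, 0, 1.91, 0, 0, 0, 1.34, 0, 1.91, 0, 0, 0, 0, 0, 0, 0, 0, 0 ]
```

Request:
{"api": "step_arm", "payload": {
  "plan": [-0.77, -1.58, 1.76, -0.015, -0.027, -0.065, -0.62, -1.65, 1.75, -0.015, -0.027, -0.065, -0.46, -1.71, 1.74, -0.015, -0.027, -0.065, -0.3, -1.76, 1.73, -0.015, -0.027, -0.065, 0, 0, 0, 0, 0, 0]
}}

```text
time_s: 4.78
ee_pos: [494.3, -293.0, 137.3]
ee_rot: [-179.9, 31.1, 166.7]
force: [-0.0, -0.5, 0.3]
gripper_width: 77.8
gripper_force: 0.0
```

```bash
python3 - <<'E'
from h import *
np.set_printoptions(precision=1,suppress=True)
st()
p=grab('wrist')
for k,z in dict(wide_roll=39,narrow_roll=42.5,end_cap=34).items():
    for d in viewer.pinpoint(k,p)[:2]: print(k,round(d['score'],2),np.array(d['location']),onz(p,d['location'],z))
c=plan([480,-315.5,40],-10,35,settle=2,step=25)
E
```

```text
t4.78 grasp [ 491.7 -292.4  141.6] phi -13.4 th 31.1 F [-0.  -0.5  0.3] w 77.8 gf 0.0 q [ -39.   13.  120.   36.   22. -147.]
wide_roll 0.72 [546.5 152.3] [ 538.8 -132.4   39. ]
wide_roll 0.68 [294.9 141.2] [ 485.6 -315.    39. ]
narrow_roll 0.64 [433.4 135.3] [ 500.8 -217.3   42.5]
narrow_roll 0.6 [498.7 235.7] [ 634.9 -155.5   42.5]
[ 1.06, -0.56, 1.7, -0.006, -0.014, -0.01, 1.09, -0.56, 1.69, -0.006, -0.014, -0.01, 1.12, -0.56, 1.67, -0.006, -0.014, -0.01, 1.15, -0.56, 1.65, -0.006, -0.014, -0.01, 1.18, -0.56, 1.63, -0.006, -0.014, -0.01 ]
[ 0, 0, 0, 0, 0, 0, 0, 0, 0, 0, 0, 0 ]
```

Request:
{"api": "step_arm", "payload": {
  "plan": [0, 0, 0, 0, 0, 0.122, 0, 0, 0, 0, 0, 0.122, 0, 0, 0, 0, 0, 0.122, 0, 0, 0, 0, 0, 0.122, 0, 0, 0, 0, 0, 0.122]
}}

```text
time_s: 5.4
ee_pos: [490.9, -289.1, 136.8]
ee_rot: [160.8, 24.7, 127.1]
force: [-0.1, -0.6, -0.9]
gripper_width: 78.6
gripper_force: 0.0
```

Request:
{"api": "step_arm", "payload": {
  "plan": [0, 0, 0, 0, 0, 0.122, 0, 0, 0, 0, 0, 0.122, 0, 0, 0, 0, 0, 0.122, 0, 0, 0, 0, 0, 0.122, 0, 0, 0, 0, 0, 0.122]
}}

```text
time_s: 5.82
ee_pos: [490.9, -289.1, 136.8]
ee_rot: [150.5, 9.9, 93.8]
force: [0.9, -0.3, 0.8]
gripper_width: 78.1
gripper_force: 0.0
```

Request:
{"api": "step_arm", "payload": {
  "plan": [0, 0, 0, 0, 0, 0.122, 0, 0, 0, 0, 0, 0.122, 0, 0, 0, 0, 0, 0.122, 0, 0, 0, 0, 0, 0.122, 0, 0, 0, 0, 0, 0.122]
}}

```text
time_s: 6.23
ee_pos: [491.0, -289.1, 136.8]
ee_rot: [150.0, -7.8, 63.6]
force: [0.4, 0.8, 1.1]
gripper_width: 78.0
gripper_force: 0.0
```

Request:
{"api": "step_arm", "payload": {
  "plan": [0, 0, 0, 0, 0, 0.122, 0, 0, 0, 0, 0, 0.122, 0, 0, 0, 0, 0, 0.122, 0, 0, 0, 0, 0, 0.122, 0, 0, 0, 0, 0, 0.122]
}}

```text
time_s: 6.65
ee_pos: [491.0, -289.1, 136.8]
ee_rot: [159.1, -23.3, 30.9]
force: [0.4, -0.4, -0.5]
gripper_width: 77.7
gripper_force: 0.0
```

Request:
{"api": "step_arm", "payload": {
  "plan": [0, 0, 0, 0, 0, 0.122, 0, 0, 0, 0, 0, 0.122, 0, 0, 0, 0, 0, 0.122, 0, 0, 0, 0, 0, 0.122, 0, 0, 0, 0, 0, 0.122]
}}

```text
time_s: 7.07
ee_pos: [491.0, -289.1, 136.8]
ee_rot: [177.2, -30.8, -7.6]
force: [-0.1, -0.3, 0.8]
gripper_width: 78.1
gripper_force: 0.0
```

```bash
sed -i 's/return np.c_\[np.cross(y,z),y,z\]/return np.c_[np.cross(-y,z),-y,z]/; s/arctan2(-M\[0,1\],M\[1,1\])/arctan2(M[0,1],-M[1,1])/' h.py
python3 - <<'E'
from h import *
np.set_printoptions(precision=1,suppress=True)
st()
p=grab('wrist')
for k,z in dict(wide_roll=39,narrow_roll=42.5,end_cap=34).items():
    for d in viewer.pinpoint(k,p)[:2]: print(k,round(d['score'],2),np.array(d['location']),onz(p,d['location'],z))
plan([480,-315.5,110],-10,25,turn=.06,settle=1)
E
```

```text
t7.07 grasp [ 488.5 -288.5  141.1] phi -9.1 th 30.9 F [-0.1 -0.3  0.8] w 78.1 gf 0.0 q [-39.  13. 121.  36.  22.  29.]
narrow_roll 0.72 [152.1 112.2] [ 653.6 -156.6   42.5]
narrow_roll 0.66 [358.5 273.5] [ 483.3 -316.7   42.5]
[ -1.06, 1.3, 1.27, 0.015, -0.051, 0.021, -0.96, 1.34, 1.3, 0.015, -0.051, 0.021, 0, 0, 0, 0, 0, 0 ]
```

Request:
{"api": "step_arm", "payload": {
  "plan": [-0.7, 0.9, 0.86, 0.01, -0.034, 0.014, -0.7, 0.9, 0.86, 0.01, -0.034, 0.014, -0.62, 0.84, 0.86, 0.01, -0.034, 0.014, 0, 0, 0, 0, 0, 0]
}}

```text
time_s: 7.6
ee_pos: [482.3, -317.5, 104.3]
ee_rot: [180.0, -25.0, -10.1]
force: [0.9, 0.5, -0.3]
gripper_width: 78.1
gripper_force: 0.0
```

```bash
python3 - <<'E'
from h import *
np.set_printoptions(precision=1,suppress=True)
st()
p=grab('wrist','wrist2.png')
for k,z in dict(wide_roll=39,narrow_roll=42.5).items():
    for d in viewer.pinpoint(k,p)[:2]: print(k,round(d['score'],2),np.array(d['location']),onz(p,d['location'],z))
plan([480,-315.5,40],-10,25,turn=.06,step=25,settle=2)
E
```

```text
t7.60 grasp [ 480.3 -317.1  108.8] phi -10.1 th 25.0 F [ 0.9  0.5 -0.3] w 78.1 gf 0.0 q [-42.  17. 117.  29.  27.  35.]
wide_roll 0.77 [330.  255.2] [ 483.7 -318.9   39. ]
narrow_roll 0.6 [101.1  77.9] [ 653.2 -163.    42.5]
[ -0.98, 0.01, 2.11, 0, 0, 0, -0.98, 0.01, 2.11, 0, 0, 0, -0.98, 0, 2.11, 0, 0, 0, 0, 0, 0, 0, 0, 0, 0, 0, 0, 0, 0, 0 ]
```

View pics/wrist2.png

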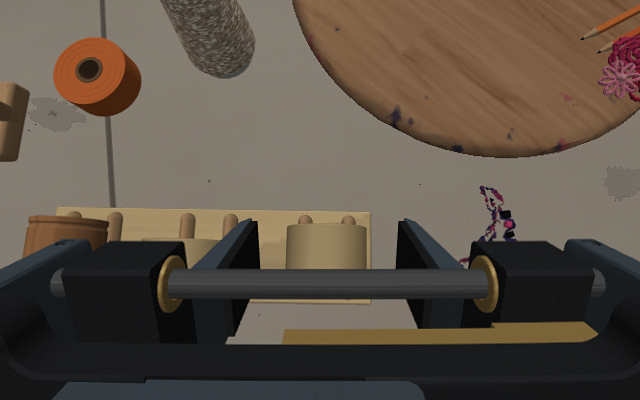

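Request:
{"api": "step_arm", "payload": {
  "plan": [-0.98, 0.0, 2.11, 0, 0, 0, -0.98, 0.0, 2.11, 0, 0, 0, -0.98, 0, 2.11, 0, 0, 0, 0, 0, 0, 0, 0, 0, 0, 0, 0, 0, 0, 0]
}}

```text
time_s: 8.17
ee_pos: [481.9, -315.2, 35.0]
ee_rot: [-179.9, -25.0, -10.2]
force: [-0.6, -0.2, 0.1]
gripper_width: 78.0
gripper_force: 0.0
```

Request:
{"api": "step_arm", "payload": {
  "plan": [0, 0, 0, 0, 0, 0, 0, 0, 0, 0, 0, 0, 0, 0, 0, 0, 0, 0, 0, 0, 0, 0, 0, 0, 0, 0, 0, 0, 0, 0],
  "hand": 4.5,
  "newtons": 25
}}

```text
time_s: 8.58
ee_pos: [483.1, -316.6, 36.9]
ee_rot: [180.0, -25.2, -10.1]
force: [-1.2, 1.9, 7.1]
gripper_width: 57.5
gripper_force: 24.9
```

Request:
{"api": "step_arm", "payload": {
  "plan": [1, 0, -2.1, 0, 0, 0, 1, 0, -2.1, 0, 0, 0, 1, 0, -2.1, 0, 0, 0, 1, 0, -2.1, 0, 0, 0, 1, 0, -2.1, 0, 0, 0]
}}

```text
time_s: 9.0
ee_pos: [482.6, -316.2, 152.6]
ee_rot: [-180.0, -25.0, -10.1]
force: [0.3, -0.1, -1.3]
gripper_width: 57.8
gripper_force: 24.9
```

```bash
python3 - <<'E'
from h import *
np.set_printoptions(precision=1,suppress=True)
st()
P={n:grab(n,n+'3.png') for n in('scene','side','wrist')}
for k,z in dict(wide_roll=39,spindle_tip=130,spindle_root=130).items():
    for n,p in P.items():
        for d in viewer.pinpoint(k,p)[:2]: print(k,n,round(d['score'],2),np.array(d['location']),onz(p,d['location'],z))
E
```

```text
t9.00 grasp [ 480.5 -315.8  157.2] phi -10.1 th 25.0 F [ 0.3 -0.1 -1.3] w 57.8 gf 24.9 q [-41.  13. 114.  23.  33.  41.]
wide_roll scene 0.96 [411.8 233.4] [ 625.  -283.9   39. ]
wide_roll side 0.97 [286.  218.4] [479.2 -79.2  39. ]
wide_roll wrist 0.62 [327.3 255.4] [ 487.5 -318.3   39. ]
spindle_tip scene 0.58 [264.9 175.5] [552.2  81.2 130. ]
spindle_tip side 0.67 [315.2 156.3] [552.6  56.4 130. ]
spindle_tip side 0.18 [298.3 268.4] [ 502.9 -414.   130. ]
spindle_root scene 0.62 [297.  159.3] [660.2  56.  130. ]
spindle_root side 0.64 [362.7 155.7] [664.9  48.1 130. ]
spindle_root side 0.6 [301.5 228.4] [ 511.  -289.9  130. ]
spindle_root wrist 0.43 [112.8 229.8] [ 525.3 -189.4  130. ]
```

```bash
python3 - <<'E'
from h import *
np.set_printoptions(precision=1,suppress=True)
P={n:grab(n) for n in('scene','side')}
print(tri([ray(P['scene'],(411.8,233.4)),ray(P['side'],(286,218.4))]))
plan([495,89,145],-10.7,25,settle=1)
E
```

```text
(array([ 483.9, -312.7,  160.2]), [3.2223960064393777, 3.222396006439308])
[ -0.52, -3.65, -0.13, 0, 0, 0.001, -0.52, -3.65, -0.13, 0, 0, 0.001, -0.52, -3.65, -0.13, 0, 0, 0.001, -0.53, -3.65, -0.14, 0, 0, 0.001, -0.53, -3.64, -0.14, 0, 0, 0.001 ]
[ -0.53, -3.64, -0.14, 0, 0, 0.001, -0.53, -3.64, -0.14, 0, 0, 0.001, -0.54, -3.64, -0.14, 0, 0, 0.001, -0.54, -3.64, -0.14, 0, 0, 0.001, -0.54, -3.64, -0.14, 0, 0, 0.001 ]
[ -0.55, -3.64, -0.15, 0, 0, 0.001, 0, 0, 0, 0, 0, 0 ]
```

Request:
{"api": "step_arm", "payload": {
  "plan": [-0.52, -3.65, -0.13, 0, 0, 0.001, -0.52, -3.65, -0.13, 0, 0, 0.001, -0.52, -3.65, -0.13, 0, 0, 0.001, -0.53, -3.65, -0.14, 0, 0, 0.001, -0.53, -3.64, -0.14, 0, 0, 0.001]
}}

```text
time_s: 10.12
ee_pos: [489.2, -130.8, 146.9]
ee_rot: [-179.8, -25.1, -10.5]
force: [0.3, -0.1, -1.2]
gripper_width: 57.5
gripper_force: 24.9
```

Request:
{"api": "step_arm", "payload": {
  "plan": [-0.53, -3.64, -0.14, 0, 0, 0.001, -0.53, -3.64, -0.14, 0, 0, 0.001, -0.54, -3.64, -0.14, 0, 0, 0.001, -0.54, -3.64, -0.14, 0, 0, 0.001, -0.54, -3.64, -0.14, 0, 0, 0.001]
}}

```text
time_s: 10.53
ee_pos: [495.6, 51.5, 142.7]
ee_rot: [-179.7, -25.1, -10.8]
force: [0.4, -0.5, -2.2]
gripper_width: 57.7
gripper_force: 24.9
```

Request:
{"api": "step_arm", "payload": {
  "plan": [-0.55, -3.64, -0.15, 0, 0, 0.001, 0, 0, 0, 0, 0, 0, 0, 0, 0, 0, 0, 0]
}}

```text
time_s: 10.78
ee_pos: [497.0, 88.9, 141.6]
ee_rot: [-179.7, -25.0, -10.6]
force: [-0.5, -0.6, -1.4]
gripper_width: 57.8
gripper_force: 24.9
```

```bash
python3 - <<'E'
from h import *
np.set_printoptions(precision=1,suppress=True)
st()
P={n:grab(n,n+'4.png') for n in('scene','side','wrist')}
for k,z in dict(wide_roll=143,spindle_tip=130,spindle_root=130).items():
    rs=[]
    for n,p in P.items():
        for i,d in enumerate(viewer.pinpoint(k,p)[:2]):
            print(k,n,round(d['score'],2),np.array(d['location']),onz(p,d['location'],z))
            if i==0: rs.append(ray(p,d['location']))
    if len(rs)>1: print(*tri(rs))
E
```

```text
t10.78 grasp [495.   89.3 146.1] phi -10.4 th 25.0 F [-0.5 -0.6 -1.4] w 57.8 gf 24.9 q [ 15.   8. 123. -23.  28. 134.]
wide_roll scene 0.53 [248.2 179.4] [502.   91.3 143. ]
wide_roll side 0.52 [291.4 146.7] [497.   93.4 143. ]
wide_roll wrist 0.8 [328.3 258.2] [496.6  86.5 143. ]
[497.   86.5 146.3] [0.8143685738441413, 0.7437075978614399, 0.3530297345067997]
spindle_tip scene 0.82 [266.6 176.6] [550.   74.4 130. ]
spindle_tip side 0.81 [315.1 153.3] [553.4  76.5 130. ]
spindle_tip side 0.66 [390.5 274.4] [ 639.5 -441.8  130. ]
spindle_tip wrist 0.76 [323.8 166.4] [549.3  79.1 130. ]
[552.1  78.1 128.2] [1.5761043454700059, 1.7557533897970177, 2.4019427797556094]
spindle_root scene 0.9 [299.9 163.2] [646.2  38.2 130. ]
spindle_root side 0.63 [359.7 155.2] [658.3  52.1 130. ]
[655.6  44.5 128.7] [4.401423718145763, 4.4014237181456854]
```

View pics/wrist4.png

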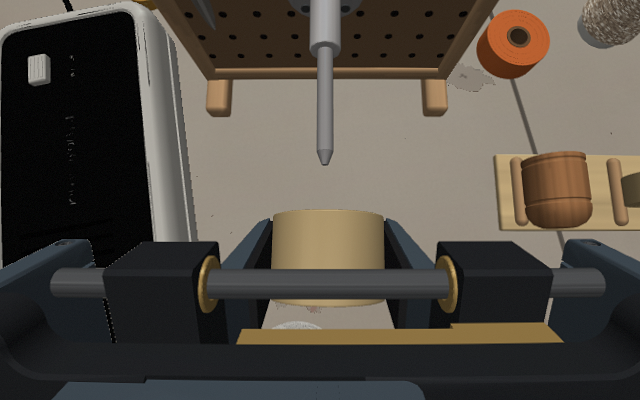

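```bash
python3 - <<'E'
from h import *
np.set_printoptions(precision=1,suppress=True)
s=st(); p=grab('wrist'); M=R.from_euler('xyz',s['ee_rot'],degrees=True).as_matrix()
g=s['ee_pos']-5*M[:,2]
print('cx',p['cx'],proj(p,g),proj(p,g-M[:,2]*40), p['position']-g, M.T@(p['position']-g))
a=onz(p,(324,166),130);b=onz(p,(325.5,46),130);c=onz(p,(325.5,20),130)
print(a,b,c,np.degrees(np.arctan2(*(b-a)[1::-1][[0,1]])),np.linalg.norm(b-a))
r=onz(p,(328.5,212),g[2]+25);print('roll top front',r)
ax=(b-a)/np.linalg.norm(b-a);n=np.array([-ax[1],ax[0],0]);print('lat g',(g-a)@n,'lat roll',(r-a)@n)
E
```

```text
t11.38 grasp [495.   86.5 146.2] phi -10.8 th 25.0 F [-0.4  0.4 -1.3] w 57.4 gf 24.9 q [ 15.   8. 123. -23.  28. 134.]
cx 327.4349208726423 [328.8 262.3] [329.2 307.5] [  3.   -0.7 169. ] [  74.3   -0.6 -151.9]
[550.1  78.8 130. ] [627.5  63.2 130. ] [646.   59.7 130. ] -11.3987099304582 78.92026627183152
roll top front [517.2  82.3 171.2]
lat g -3.3832645800936145 lat roll -3.0513624371445998
```

```bash
cat >> h.py <<'E'
ROOT=np.array([665.9,56.3,130]);PH=-11.0
AX=np.array([np.cos(np.radians(PH)),np.sin(np.radians(PH)),0])
E
python3 - <<'E'
from h import *
c=plan(ROOT-165*AX+[0,0,2.4],PH,25,step=20)
c=plan(ROOT-85*AX+[0,0,2.4],PH,25,step=20,cur=c,settle=1)
E
```

```text
[ 0.19, -0.27, 1.61, -0.006, 0, 0.002 ]
[ 1.81, 0, 0.85, 0, 0, 0, 1.81, 0, 0.85, 0, 0, 0, 1.81, 0, 0.85, 0, 0, 0, 1.81, 0, 0.85, 0, 0, 0, 0, 0, 0, 0, 0, 0 ]
```

Request:
{"api": "step_arm", "payload": {
  "plan": [0.19, -0.27, 1.61, -0.006, 0, 0.002, 0, 0, 0, 0, 0, 0, 0, 0, 0, 0, 0, 0]
}}

```text
time_s: 11.68
ee_pos: [505.6, 87.6, 127.3]
ee_rot: [180.0, -24.9, -10.9]
force: [1.2, -0.8, -2.1]
gripper_width: 57.9
gripper_force: 24.9
```

Request:
{"api": "step_arm", "payload": {
  "plan": [1.81, 0, 0.85, 0, 0, 0, 1.81, 0, 0.85, 0, 0, 0, 1.81, 0, 0.85, 0, 0, 0, 1.81, 0, 0.85, 0, 0, 0, 0, 0, 0, 0, 0, 0]
}}

```text
time_s: 12.1
ee_pos: [588.3, 72.4, 129.1]
ee_rot: [-179.9, -25.3, -11.0]
force: [0.8, 0.4, -0.8]
gripper_width: 57.6
gripper_force: 24.9
```

```bash
python3 - <<'E'
from h import *
np.set_printoptions(precision=1,suppress=True)
s=st(); M=R.from_euler('xyz',s['ee_rot'],degrees=True).as_matrix();g=s['ee_pos']-5*M[:,2]
n=np.array([-AX[1],AX[0],0]);print('d',-(g-ROOT)@AX,'lat',(g-ROOT)@n)
p=grab('wrist','wrist5.png')
s=grab('side','side5.png'); c=cv2.imread('pics/side5.png')[60:260,230:450]; cv2.imwrite('pics/side5c.png',cv2.resize(c,None,fx=3,fy=3,interpolation=cv2.INTER_CUBIC))
E
```

```text
t12.10 grasp [586.2  72.8 133.6] phi -11.0 th 25.3 F [ 0.8  0.4 -0.8] w 57.6 gf 24.9 q [ 11.  16. 114. -20.  27. 128.]
d 81.39281410760594 lat 0.9888397175508613
```

View pics/side5c.png

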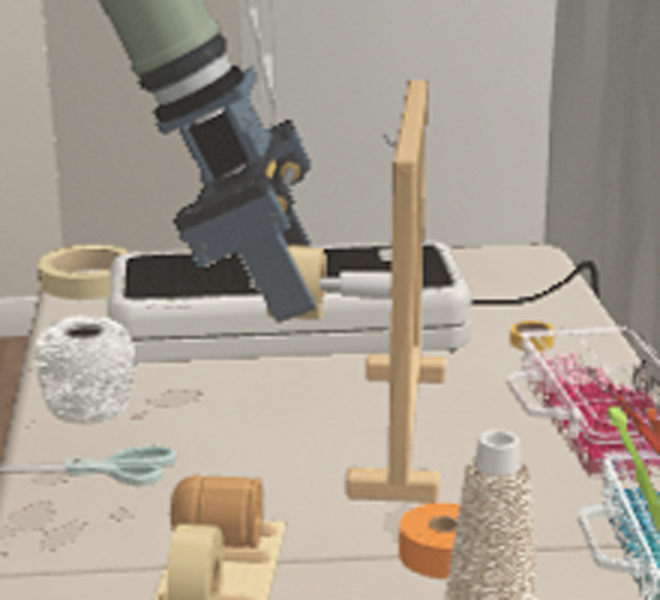

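Request:
{"api": "step_arm", "payload": {
  "plan": [0.9, 0.1, 0.45, 0, 0, 0, 0.9, 0, 0.43, 0, 0, 0, 0.9, 0, 0.43, 0, 0, 0, 0, 0, 0, 0, 0, 0]
}}

```text
time_s: 12.53
ee_pos: [616.2, 65.8, 127.9]
ee_rot: [-179.9, -25.2, -11.0]
force: [0.7, 0.3, -1.8]
gripper_width: 57.7
gripper_force: 24.9
```

```bash
cat >> h.py <<'E'
def sp():
    s=st(); M=R.from_euler('xyz',s['ee_rot'],degrees=True).as_matrix();g=s['ee_pos']-5*M[:,2]
    n=np.array([-AX[1],AX[0],0]);print('d %.1f lat %.1f h %.1f'%(-(g-ROOT)@AX,(g-ROOT)@n,g[2]-130))
E
python3 - <<'E'
from h import *
sp()
p=grab('wrist','wrist6.png')
E
```

```text
t12.53 grasp [614.1  66.2 132.5] phi -11.0 th 25.2 F [ 0.7  0.3 -1.8] w 57.7 gf 24.9 q [  9.  18. 111. -18.  28. 125.]
d 52.7 lat -0.2 h 2.5
```

View pics/wrist6.png

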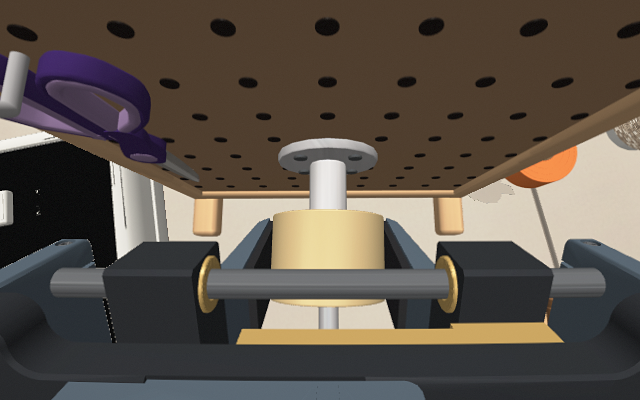

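Request:
{"api": "step_arm", "payload": {
  "plan": [0.9, 0, 0.43, 0, 0, 0, 0.9, 0, 0.43, 0, 0, 0, 0.18, 0, 0.08, 0, 0, 0, 0, 0, 0, 0, 0, 0]
}}

```text
time_s: 12.92
ee_pos: [636.3, 61.4, 127.1]
ee_rot: [-180.0, -25.1, -11.0]
force: [0.4, 0.6, -1.8]
gripper_width: 57.2
gripper_force: 24.9
```

Request:
{"api": "step_arm", "payload": {
  "plan": [0.18, 0, 0.08, 0, 0, 0, 0, 0, 0, 0, 0, 0]
}}

```text
time_s: 13.08
ee_pos: [637.2, 61.2, 127.0]
ee_rot: [-180.0, -25.0, -11.0]
force: [0.9, -0.3, -1.5]
gripper_width: 57.8
gripper_force: 24.9
```

Request:
{"api": "step_arm", "payload": {
  "plan": [0.18, 0, 0.08, 0, 0, 0, 0, 0, 0, 0, 0, 0]
}}

```text
time_s: 13.25
ee_pos: [639.3, 60.9, 127.3]
ee_rot: [-180.0, -25.0, -11.0]
force: [0.4, 0.2, -1.8]
gripper_width: 57.6
gripper_force: 24.9
```

```bash
python3 - <<'E'
from h import *
sp()
E
```

```text
t13.25 grasp [637.2  61.3 131.8] phi -11.0 th 25.0 F [ 0.4  0.2 -1.8] w 57.6 gf 24.9 q [  8.  20. 108. -17.  29. 123.]
d 29.1 lat -0.5 h 1.8
```

Request:
{"api": "step_arm", "payload": {
  "plan": [0.18, 0, 0.08, 0, 0, 0, 0, 0, 0, 0, 0, 0]
}}

```text
time_s: 13.42
ee_pos: [641.4, 60.5, 127.3]
ee_rot: [-180.0, -25.1, -11.0]
force: [-0.1, -0.1, -2.1]
gripper_width: 57.9
gripper_force: 24.9
```

Request:
{"api": "step_arm", "payload": {
  "plan": [0.18, 0, 0.08, 0, 0, 0, 0, 0, 0, 0, 0, 0]
}}

```text
time_s: 13.58
ee_pos: [643.4, 60.1, 127.4]
ee_rot: [-180.0, -25.0, -11.0]
force: [0.5, -0.2, -2.4]
gripper_width: 57.7
gripper_force: 24.9
```

```bash
python3 - <<'E'
from h import *
sp()
E
```

```text
t13.58 grasp [641.3  60.5 131.9] phi -11.0 th 25.0 F [ 0.5 -0.2 -2.4] w 57.7 gf 24.9 q [  8.  20. 108. -17.  29. 122.]
d 24.9 lat -0.5 h 1.9
```

Request:
{"api": "step_arm", "payload": {
  "plan": [0.18, 0, 0.08, 0, 0, 0, 0, 0, 0, 0, 0, 0]
}}

```text
time_s: 13.75
ee_pos: [644.6, 59.7, 127.0]
ee_rot: [180.0, -25.0, -11.0]
force: [-2.0, 1.0, -0.5]
gripper_width: 57.5
gripper_force: 24.9
```

```bash
python3 - <<'E'
from h import *
sp()
p=grab('wrist','wrist7.png')
E
```

```text
t13.75 grasp [642.5  60.1 131.5] phi -11.0 th 25.0 F [-2.   1.  -0.5] w 57.5 gf 24.9 q [  8.  20. 108. -17.  29. 122.]
d 23.7 lat -0.7 h 1.5
```

View pics/wrist7.png

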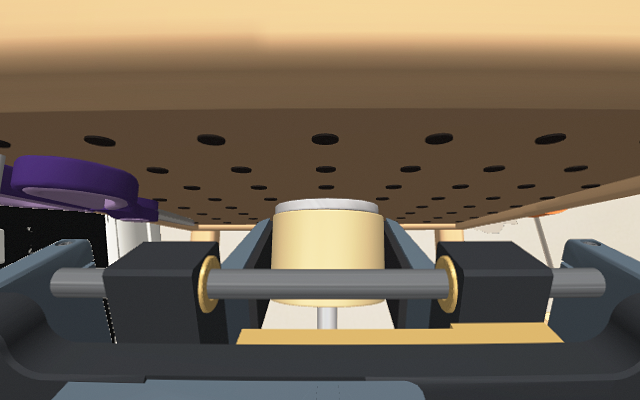

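Request:
{"api": "step_arm", "payload": {
  "plan": [0.15, 0, 0.07, 0, 0, 0, 0, 0, 0, 0, 0, 0]
}}

```text
time_s: 13.97
ee_pos: [644.9, 59.5, 126.7]
ee_rot: [179.9, -24.8, -11.0]
force: [-6.7, 1.6, 2.1]
gripper_width: 57.4
gripper_force: 25.0
```

Request:
{"api": "step_arm", "payload": {
  "plan": [0.15, 0, 0.07, 0, 0, 0, 0, 0, 0, 0, 0, 0]
}}

```text
time_s: 14.13
ee_pos: [645.1, 59.3, 126.2]
ee_rot: [179.9, -24.7, -10.9]
force: [-12.0, 2.4, 4.6]
gripper_width: 57.7
gripper_force: 25.0
```

```bash
python3 - <<'E'
from h import *
sp()
E
```

```text
t14.13 grasp [643.   59.7 130.7] phi -11.0 th 24.7 F [-12.    2.4   4.6] w 57.7 gf 25.0 q [  8.  20. 107. -16.  30. 122.]
d 23.1 lat -1.0 h 0.7
```

Request:
{"api": "step_arm", "payload": {
  "plan": [-0.13, 0, 0.27, 0, 0, 0, 0, 0, 0, 0, 0, 0]
}}

```text
time_s: 14.3
ee_pos: [645.2, 59.2, 123.8]
ee_rot: [179.9, -24.7, -10.9]
force: [-12.7, 3.3, 7.8]
gripper_width: 57.3
gripper_force: 25.0
```

Request:
{"api": "step_arm", "payload": {
  "plan": [0, 0, 0, 0, 0, 0, 0, 0, 0, 0, 0, 0, 0, 0, 0, 0, 0, 0, 0, 0, 0, 0, 0, 0],
  "hand": 7.6
}}

```text
time_s: 14.63
ee_pos: [648.9, 59.1, 124.7]
ee_rot: [-180.0, -25.1, -11.0]
force: [-0.0, 0.1, 0.1]
gripper_width: 75.8
gripper_force: 0.0
```

Request:
{"api": "step_arm", "payload": {
  "plan": [0, 0, -1.5, 0, 0, 0, 0, 0, -3, 0, 0, 0, 0, 0, -3, 0, 0, 0, 0, 0, -2, 0, 0, 0, 0, 0, 0, 0, 0, 0]
}}

```text
time_s: 15.05
ee_pos: [610.3, 67.3, 215.6]
ee_rot: [-179.8, -25.5, -11.0]
force: [-0.4, -0.3, 0.7]
gripper_width: 75.9
gripper_force: 0.0
```

```bash
python3 - <<'E'
from h import *
np.set_printoptions(precision=1,suppress=True)
sp()
P={n:grab(n,n+'8.png') for n in('scene','side','wrist')}
rs=[]
for k in ('wide_roll','narrow_roll'):
  for n,p in P.items():
    for i,d in enumerate(viewer.pinpoint(k,p)[:2]): print(k,n,round(d['score'],2),np.array(d['location']),onz(p,d['location'],126 if k[0]=='w' else 42.5))
  print(proj(P['scene'],ROOT-21*AX-[0,0,4]),proj(P['side'],ROOT-21*AX-[0,0,4]))
plan([497,-219.5,125],-10,20,turn=.06,settle=1)
E
```

```text
t15.05 grasp [608.2  67.7 220.1] phi -10.9 th 25.5 F [-0.4 -0.3  0.7] w 75.9 gf 0.0 q [ 10.  12. 105. -14.  39. 119.]
d 58.8 lat 0.2 h 90.1
wide_roll scene 0.78 [294.4 161. ] [655.   61.1 126. ]
wide_roll scene 0.34 [256.5 257.7] [313.4 -75.8 126. ]
wide_roll side 0.86 [351.6 153.5] [641.8  75.9 126. ]
wide_roll side 0.39 [257.9 216.5] [ 431.7 -230.2  126. ]
wide_roll wrist 0.91 [329.6 212.6] [643.9  59.  126. ]
[292.7 162.7] [353.8 155.8]
narrow_roll scene 0.92 [365.5 214.5] [ 635.  -159.6   42.5]
narrow_roll scene 0.66 [365.1 251.1] [ 511.8 -213.2   42.5]
narrow_roll side 0.66 [293.8 252.9] [ 494.7 -228.8   42.5]
narrow_roll side 0.61 [376.5 238.2] [ 662.2 -188.1   42.5]
narrow_roll wrist 0.89 [489.4 171.8] [ 665.5 -123.8   42.5]
[292.7 162.7] [353.8 155.8]
[ -1.07, 3.78, 0.73, 0.001, -0.011, -0.002, -1.07, 3.77, 0.74, 0.001, -0.011, -0.002, -1.07, 3.77, 0.74, 0.001, -0.011, -0.002, -1.07, 3.77, 0.75, 0.001, -0.011, -0.002, -1.07, 3.77, 0.76, 0.001, -0.011, -0.002 ]
[ -1.07, 3.77, 0.77, 0.001, -0.011, -0.002, -1.07, 3.77, 0.78, 0.001, -0.011, -0.002, -1.07, 3.77, 0.79, 0.001, -0.011, -0.002, 0, 0, 0, 0, 0, 0 ]
```

```bash
python3 - <<'E'
from h import *
plan([500.5,-219.5,125],-10,15,turn=.06,step=33,settle=2)
E
```

```text
[ -0.83, 3.01, 0.6, 0.001, -0.017, -0.002, -0.83, 3.01, 0.61, 0.001, -0.017, -0.002, -0.82, 3.01, 0.62, 0.001, -0.017, -0.002, -0.82, 3.01, 0.63, 0.001, -0.017, -0.002, -0.81, 3.01, 0.65, 0.001, -0.017, -0.002 ]
[ -0.8, 3.01, 0.66, 0.001, -0.017, -0.002, -0.8, 3.01, 0.67, 0.001, -0.017, -0.002, -0.79, 3.01, 0.68, 0.001, -0.017, -0.002, -0.78, 3.01, 0.69, 0.001, -0.017, -0.002, -0.77, 3.01, 0.7, 0.001, -0.017, -0.002 ]
[ 0, 0, 0, 0, 0, 0, 0, 0, 0, 0, 0, 0 ]
```

Request:
{"api": "step_arm", "payload": {
  "plan": [-0.83, 3.01, 0.6, 0.001, -0.017, -0.002, -0.83, 3.01, 0.61, 0.001, -0.017, -0.002, -0.82, 3.01, 0.62, 0.001, -0.017, -0.002, -0.82, 3.01, 0.63, 0.001, -0.017, -0.002, -0.81, 3.01, 0.65, 0.001, -0.017, -0.002]
}}

```text
time_s: 15.92
ee_pos: [555.0, -77.5, 164.8]
ee_rot: [-179.9, -20.1, -10.3]
force: [0.4, -0.6, 0.2]
gripper_width: 75.7
gripper_force: 0.0
```

Request:
{"api": "step_arm", "payload": {
  "plan": [-0.8, 3.01, 0.66, 0.001, -0.017, -0.002, -0.8, 3.01, 0.67, 0.001, -0.017, -0.002, -0.79, 3.01, 0.68, 0.001, -0.017, -0.002, -0.78, 3.01, 0.69, 0.001, -0.017, -0.002, -0.77, 3.01, 0.7, 0.001, -0.017, -0.002]
}}

```text
time_s: 16.33
ee_pos: [502.2, -221.2, 120.0]
ee_rot: [-179.8, -15.2, -9.7]
force: [0.8, -0.5, -0.4]
gripper_width: 76.3
gripper_force: 0.0
```

Request:
{"api": "step_arm", "payload": {
  "plan": [0, 0, 0, 0, 0, 0, 0, 0, 0, 0, 0, 0]
}}

```text
time_s: 16.5
ee_pos: [502.4, -221.1, 119.8]
ee_rot: [-179.8, -15.2, -9.9]
force: [0.9, 0.5, 0.4]
gripper_width: 76.2
gripper_force: 0.0
```

```bash
python3 - <<'E'
from h import *
np.set_printoptions(precision=1,suppress=True)
st()
p=grab('wrist','wrist9.png')
for k,z in dict(narrow_roll=42.5,end_cap=34,cap_mouth=34).items():
    for d in viewer.pinpoint(k,p)[:3]: print(k,round(d['score'],2),np.array(d['location']),onz(p,d['location'],z))
print(proj(p,[501.5,-219.5,42.5]))
plan([500.5,-219.5,43.5],-10,15,turn=.06,step=25,settle=2)
E
```

```text
t16.50 grasp [ 501.1 -220.8  124.7] phi -9.9 th 15.2 F [0.9 0.5 0.4] w 76.2 gf 0.0 q [-28.  15. 113.   8.  37.  66.]
narrow_roll 0.91 [329.8 247.8] [ 496.3 -220.8   42.5]
narrow_roll 0.89 [204.9  57.5] [ 657.4 -151.1   42.5]
end_cap 0.88 [206.  245.5] [ 513.6 -123.9   34. ]
cap_mouth 0.84 [204.1 206.1] [ 544.8 -127.9   34. ]
[326.9 241.4]
[ -0.58, 0.04, 1.97, -0.001, -0.001, 0.001, -0.57, 0.03, 1.98, -0.001, -0.001, 0.001, -0.57, 0.03, 1.98, -0.001, -0.001, 0.001, -0.57, 0.03, 1.98, -0.001, -0.001, 0.001, 0, 0, 0, 0, 0, 0 ]
[ 0, 0, 0, 0, 0, 0 ]
```

View pics/wrist9.png

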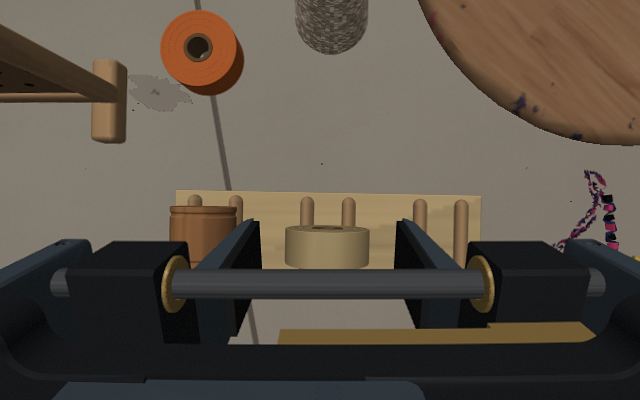

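Request:
{"api": "step_arm", "payload": {
  "plan": [-0.6, 0, 1.97, 0, 0, 0.003, -0.6, 0, 1.98, 0, 0, 0.003, -0.6, 0, 1.98, 0, 0, 0.003, -0.6, 0, 1.98, 0, 0, 0, 0, 0, 0, 0, 0, 0]
}}

```text
time_s: 17.12
ee_pos: [498.6, -216.5, 34.9]
ee_rot: [-179.6, -14.9, -10.2]
force: [-0.8, 0.7, -0.5]
gripper_width: 75.8
gripper_force: 0.0
```

Request:
{"api": "step_arm", "payload": {
  "plan": [0, 0, 0, 0, 0, 0, 0, 0, 0, 0, 0, 0, 0, 0, 0, 0, 0, 0, 0, 0, 0, 0, 0, 0, 0, 0, 0, 0, 0, 0],
  "hand": 5.0,
  "newtons": 25
}}

```text
time_s: 17.53
ee_pos: [502.1, -219.6, 39.8]
ee_rot: [-179.8, -15.5, -10.3]
force: [1.2, -0.8, 4.8]
gripper_width: 63.6
gripper_force: 25.0
```

```bash
python3 - <<'E'
from h import *
st()
c=plan([500,-220,165],-10.5,15,step=33)
plan(ROOT-165*AX+[0,0,14],PH,15,cur=c,step=33,settle=2)
E
```

```text
t17.53 grasp [ 500.8 -219.4   44.6] phi -10.2 th 15.5 F [ 1.2 -0.8  4.8] w 63.6 gf 25.0 q [-28.  22. 119.  12.  25.  63.]
[ 0.79, 0.01, -2.9, -0.001, -0.002, 0.001, 0.78, 0.01, -2.91, -0.001, -0.002, 0.001, 0.77, 0.01, -2.91, -0.001, -0.002, 0.001, 0.77, 0.02, -2.91, -0.001, -0.002, 0.001 ]
[ -0.56, -3.03, 0.07, 0, 0, 0.001, -0.56, -3.03, 0.07, 0, 0, 0.001, -0.56, -3.03, 0.07, 0, 0, 0.001, -0.57, -3.03, 0.07, 0, 0, 0.001, -0.57, -3.03, 0.06, 0, 0, 0.001 ]
[ -0.57, -3.03, 0.06, 0, 0, 0.001, -0.57, -3.03, 0.06, 0, 0, 0.001, -0.58, -3.03, 0.06, 0, 0, 0.001, -0.58, -3.03, 0.06, 0, 0, 0.001, -0.58, -3.03, 0.06, 0, 0, 0.001 ]
[ 0, 0, 0, 0, 0, 0, 0, 0, 0, 0, 0, 0 ]
```

Request:
{"api": "step_arm", "payload": {
  "plan": [0.79, 0.01, -2.9, -0.001, -0.002, 0.001, 0.78, 0.01, -2.91, -0.001, -0.002, 0.001, 0.77, 0.01, -2.91, -0.001, -0.002, 0.001, 0.77, 0.02, -2.91, -0.001, -0.002, 0.001]
}}

```text
time_s: 17.87
ee_pos: [499.4, -219.6, 159.8]
ee_rot: [-179.9, -14.7, -10.5]
force: [0.7, -0.4, -1.8]
gripper_width: 63.7
gripper_force: 25.0
```

Request:
{"api": "step_arm", "payload": {
  "plan": [-0.56, -3.03, 0.07, 0, 0, 0.001, -0.56, -3.03, 0.07, 0, 0, 0.001, -0.56, -3.03, 0.07, 0, 0, 0.001, -0.57, -3.03, 0.07, 0, 0, 0.001, -0.57, -3.03, 0.06, 0, 0, 0.001]
}}

```text
time_s: 18.28
ee_pos: [501.1, -64.9, 148.4]
ee_rot: [-179.8, -14.8, -10.8]
force: [1.3, -0.4, -1.0]
gripper_width: 63.6
gripper_force: 25.0
```

Request:
{"api": "step_arm", "payload": {
  "plan": [-0.57, -3.03, 0.06, 0, 0, 0.001, -0.57, -3.03, 0.06, 0, 0, 0.001, -0.58, -3.03, 0.06, 0, 0, 0.001, -0.58, -3.03, 0.06, 0, 0, 0.001, -0.58, -3.03, 0.06, 0, 0, 0.001]
}}

```text
time_s: 18.7
ee_pos: [503.2, 89.1, 138.8]
ee_rot: [-179.7, -14.8, -11.1]
force: [0.1, 0.8, -1.7]
gripper_width: 63.2
gripper_force: 25.0
```

Request:
{"api": "step_arm", "payload": {
  "plan": [0, 0, 0, 0, 0, 0, 0, 0, 0, 0, 0, 0]
}}

```text
time_s: 18.87
ee_pos: [503.4, 89.0, 138.6]
ee_rot: [-179.8, -14.8, -10.9]
force: [0.2, -0.8, -1.7]
gripper_width: 63.0
gripper_force: 25.0
```

```bash
python3 - <<'E'
from h import *
np.set_printoptions(precision=1,suppress=True)
sp()
P={n:grab(n,n+'10.png') for n in('scene','side','wrist')}
for k,z in dict(narrow_roll=142,spindle_tip=130).items():
    rs=[]
    for n,p in P.items():
        for i,d in enumerate(viewer.pinpoint(k,p)[:2]):
            print(k,n,round(d['score'],2),np.array(d['location']),onz(p,d['location'],z))
            if i==0: rs.append(ray(p,d['location']))
    if len(rs)>1: print(*tri(rs))
print(proj(P['wrist'],ROOT-118*AX),proj(P['wrist'],ROOT-44*AX))
E
```

```text
t18.87 grasp [502.1  89.3 143.4] phi -10.8 th 14.8 F [ 0.2 -0.8 -1.7] w 63.0 gf 25.0 q [ 12.  11. 116.  -9.  40. 119.]
d 167.0 lat 1.1 h 13.4
narrow_roll scene 0.93 [366.8 217. ] [ 506.4 -212.6  142. ]
narrow_roll scene 0.6 [248.2 179.9] [501.5  91.  142. ]
narrow_roll side 0.86 [379.4 237.5] [ 637.3 -353.6  142. ]
narrow_roll side 0.53 [291.2 150. ] [496.3  73.2 142. ]
narrow_roll wrist 0.88 [539.    5.5] [612.3 -46.1 142. ]
narrow_roll wrist 0.68 [326.5 266.6] [500.   89.2 142. ]
[ 673.3 -146.5   11.7] [6.728040276595497, 7.058465870078857, 1.0913644302042538]
spindle_tip scene 0.83 [261.3 176.8] [542.9  85.2 130. ]
spindle_tip side 0.59 [312.4 152.9] [547.   79.9 130. ]
spindle_tip side 0.45 [301.4 228.4] [ 510.9 -289.9  130. ]
spindle_tip wrist 0.62 [326.4 169.2] [550.4  79.5 130. ]
[547.3  82.9 129.1] [4.626611760995685, 0.23829420467164003, 4.667681334905625]
[327.6 169.5] [327.5  36.1]
```

View pics/wrist10.png

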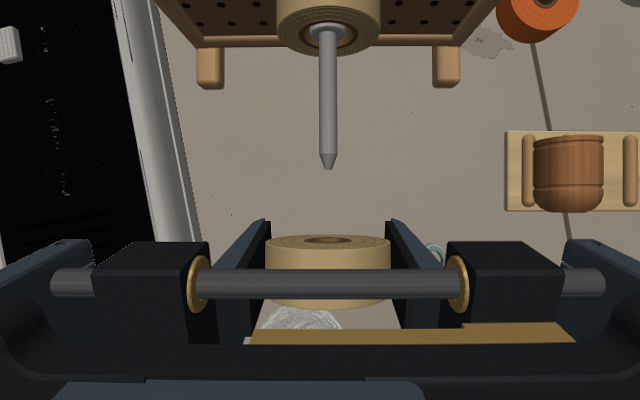

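Request:
{"api": "step_arm", "payload": {
  "plan": [-0.29, 0, 1.09, 0, 0, 0, 0, 0, 0, 0, 0, 0, 0, 0, 0, 0, 0, 0, 0, 0, 0, 0, 0, 0]
}}

```text
time_s: 19.65
ee_pos: [504.2, 87.7, 127.7]
ee_rot: [-179.7, -14.8, -11.1]
force: [0.5, -0.1, -0.7]
gripper_width: 63.4
gripper_force: 25.0
```

```bash
python3 - <<'E'
from h import *
np.set_printoptions(precision=1,suppress=True)
sp()
p=grab('wrist')
im=cv2.cvtColor(p['img'],cv2.COLOR_RGB2HSV).astype(int)
# spindle: grey low-sat bright vs surroundings; print column extents at rows; roll: tan edge
for r in (100,120,140,150):
    x=np.where((im[r,290:370,1]<25)&(im[r,290:370,2]>60))[0]+290
    print(r,x.min() if len(x) else None,x.max() if len(x) else None,len(x))
for r in (250,256,262):
    x=np.where((im[r,200:460,1]>60)&(im[r,200:460,2]>110))[0]+200
    print('roll',r,x.min(),x.max(),len(x))
print(proj(p,ROOT-118*AX),proj(p,ROOT-80*AX))
plan(ROOT-85*AX+[0,0,2.1],PH,15,step=20,settle=1)
E
```

```text
t19.65 grasp [502.9  87.9 132.5] phi -11.0 th 14.8 F [ 0.5 -0.1 -0.7] w 63.4 gf 25.0 q [ 12.  12. 116.  -9.  38. 120.]
d 166.0 lat -0.1 h 2.5
100 319 337 19
120 319 337 19
140 320 338 19
150 320 338 19
roll 250 269 382 114
roll 256 269 382 114
roll 262 269 459 115
[328.6 168.8] [328.5  95.6]
[ 1.56, 0, 0.43, -0.001, 0, 0, 1.56, 0, 0.43, -0.001, 0, 0, 1.56, 0, 0.43, -0.001, 0, 0, 1.56, 0, 0.43, -0.001, 0, 0, 1.56, 0, 0.43, -0.001, 0, 0 ]
[ 0, 0, 0, 0, 0, 0 ]
```

Request:
{"api": "step_arm", "payload": {
  "plan": [1.56, 0, 0.43, 0, 0, 0, 1.56, 0, 0.43, 0, 0, 0, 1.56, 0, 0.43, 0, 0, 0, 0, 0, 0, 0, 0, 0]
}}

```text
time_s: 20.03
ee_pos: [555.2, 78.4, 128.0]
ee_rot: [-179.6, -15.1, -11.1]
force: [0.5, 0.2, -0.6]
gripper_width: 63.1
gripper_force: 25.0
```

Request:
{"api": "step_arm", "payload": {
  "plan": [1.56, 0, 0.43, 0, 0, 0, 1.56, 0, 0.43, 0, 0, 0, 0, 0, 0, 0, 0, 0]
}}

```text
time_s: 20.28
ee_pos: [585.9, 72.2, 127.3]
ee_rot: [-179.7, -15.0, -11.1]
force: [0.9, -0.4, -1.4]
gripper_width: 63.4
gripper_force: 25.0
```

```bash
python3 - <<'E'
from h import *
sp()
plan(ROOT-63*AX+[0,0,2.1],PH,15,step=10,settle=1)
E
```

```text
t20.28 grasp [584.6  72.5 132.2] phi -11.0 th 15.0 F [ 0.9 -0.4 -1.4] w 63.4 gf 25.0 q [  8.  18. 107.  -7.  40. 114.]
d 82.8 lat 0.4 h 2.2
[ 0.96, 0.02, 0.26, -0.003, 0, -0.001, 0.96, 0.02, 0.26, -0.003, 0, -0.001, 0, 0, 0, 0, 0, 0 ]
```

Request:
{"api": "step_arm", "payload": {
  "plan": [0.95, 0, 0.26, 0, 0, 0, 0.95, 0, 0.26, 0, 0, 0, 0, 0, 0, 0, 0, 0]
}}

```text
time_s: 20.53
ee_pos: [604.4, 68.5, 126.8]
ee_rot: [-179.7, -14.9, -11.1]
force: [-0.1, -0.1, -0.0]
gripper_width: 63.7
gripper_force: 25.0
```

Request:
{"api": "step_arm", "payload": {
  "plan": [0.2, 0, 0.05, 0, 0, 0, 0, 0, 0, 0, 0, 0]
}}

```text
time_s: 20.7
ee_pos: [604.6, 68.2, 126.4]
ee_rot: [-179.7, -14.8, -11.1]
force: [0.4, 0.1, -0.8]
gripper_width: 63.3
gripper_force: 25.0
```

Request:
{"api": "step_arm", "payload": {
  "plan": [0.2, 0, 0.05, 0, 0, 0, 0, 0, 0, 0, 0, 0]
}}

```text
time_s: 20.87
ee_pos: [606.8, 67.8, 126.6]
ee_rot: [-179.7, -14.8, -11.1]
force: [-0.0, -0.0, -0.6]
gripper_width: 63.5
gripper_force: 25.0
```

```bash
python3 - <<'E'
from h import *
sp()
E
```

```text
t20.87 grasp [605.5  68.1 131.4] phi -11.0 th 14.8 F [-0.  -0.  -0.6] w 63.5 gf 25.0 q [  8.  20. 105.  -7.  41. 113.]
d 61.5 lat 0.0 h 1.4
```

Request:
{"api": "step_arm", "payload": {
  "plan": [0.2, 0, 0.05, 0, 0, 0, 0, 0, 0, 0, 0, 0]
}}

```text
time_s: 21.03
ee_pos: [609.1, 67.4, 126.6]
ee_rot: [-179.7, -14.8, -11.1]
force: [0.1, 0.6, -0.6]
gripper_width: 63.5
gripper_force: 25.0
```

Request:
{"api": "step_arm", "payload": {
  "plan": [0.2, 0, 0.05, 0, 0, 0, 0, 0, 0, 0, 0, 0]
}}

```text
time_s: 21.2
ee_pos: [611.2, 67.0, 126.7]
ee_rot: [-179.7, -14.8, -11.1]
force: [-0.2, 0.6, -1.0]
gripper_width: 63.5
gripper_force: 25.0
```

Request:
{"api": "step_arm", "payload": {
  "plan": [0.15, 0, 0.04, 0, 0, 0, 0, 0, 0, 0, 0, 0]
}}

```text
time_s: 21.37
ee_pos: [612.7, 66.7, 126.6]
ee_rot: [-179.7, -14.8, -11.1]
force: [0.3, -0.1, -0.7]
gripper_width: 63.5
gripper_force: 25.0
```

```bash
python3 - <<'E'
from h import *
sp()
E
```

```text
t21.37 grasp [611.4  66.9 131.4] phi -11.0 th 14.8 F [ 0.3 -0.1 -0.7] w 63.5 gf 25.0 q [  7.  21. 104.  -7.  42. 113.]
d 55.5 lat 0.0 h 1.4
```

Request:
{"api": "step_arm", "payload": {
  "plan": [0.15, 0, 0.04, 0, 0, 0, 0, 0, 0, 0, 0, 0]
}}

```text
time_s: 21.53
ee_pos: [613.3, 66.5, 126.3]
ee_rot: [-179.7, -14.7, -11.1]
force: [-2.2, 0.6, 0.3]
gripper_width: 63.1
gripper_force: 25.0
```

Request:
{"api": "step_arm", "payload": {
  "plan": [0.15, 0, 0.04, 0, 0, 0, 0, 0, 0, 0, 0, 0]
}}

```text
time_s: 21.7
ee_pos: [613.4, 66.4, 126.0]
ee_rot: [-179.7, -14.6, -11.1]
force: [-7.2, 2.6, 2.8]
gripper_width: 63.3
gripper_force: 25.0
```

```bash
python3 - <<'E'
from h import *
np.set_printoptions(precision=1,suppress=True)
sp()
P={n:grab(n,n+'11.png') for n in('scene','side','wrist')}
for k in('narrow_roll','wide_roll'):
    for n,p in P.items():
        for i,d in enumerate(viewer.pinpoint(k,p)[:3]): print(k,n,round(d['score'],2),np.array(d['location']))
for n,p in P.items(): print(n,*[proj(p,ROOT-a*AX-[0,0,h]) for a,h in((57,1),(21,4),(70,1),(44,0))])
E
```

```text
t21.70 grasp [612.2  66.6 130.9] phi -11.1 th 14.6 F [-7.2  2.6  2.8] w 63.3 gf 25.0 q [  7.  21. 104.  -6.  42. 113.]
d 54.7 lat -0.1 h 0.9
narrow_roll scene 0.85 [364.8 213.1]
narrow_roll scene 0.79 [281.1 164.7]
narrow_roll side 0.67 [379.8 237.1]
narrow_roll side 0.56 [335.4 156.2]
wide_roll scene 0.46 [293.7 162.5]
wide_roll side 0.85 [354.5 152.7]
wide_roll wrist 0.63 [331.  195.6]
scene [282.8 166.9] [292.7 162.7] [279.2 168.9] [286.4 164.7]
side [338.8 154.1] [353.8 155.8] [333.4 154. ] [344.2 153.9]
wrist [328.6 265.8] [328.5 196.3] [328.6 290.7] [328.5 241.1]
```

Request:
{"api": "step_arm", "payload": {
  "plan": [-0.07, 0, 0.27, 0, 0, 0, 0, 0, 0, 0, 0, 0]
}}

```text
time_s: 22.32
ee_pos: [613.3, 66.3, 123.0]
ee_rot: [-179.8, -14.6, -11.1]
force: [-7.7, 1.8, 1.7]
gripper_width: 63.5
gripper_force: 25.0
```

Request:
{"api": "step_arm", "payload": {
  "plan": [0, 0, 0, 0, 0, 0, 0, 0, 0, 0, 0, 0, 0, 0, 0, 0, 0, 0, 0, 0, 0, 0, 0, 0],
  "hand": 7.6
}}

```text
time_s: 22.65
ee_pos: [616.1, 66.1, 124.1]
ee_rot: [-179.7, -14.9, -11.1]
force: [-0.8, 0.0, 0.9]
gripper_width: 76.1
gripper_force: 0.0
```

Request:
{"api": "step_arm", "payload": {
  "plan": [0, 0, -1.5, 0, 0, 0, 0, 0, -3, 0, 0, 0, 0, 0, -3, 0, 0, 0, 0, 0, -2, 0, 0, 0, 0, 0, 0, 0, 0, 0]
}}

```text
time_s: 23.07
ee_pos: [593.8, 70.8, 221.2]
ee_rot: [-179.5, -15.4, -11.1]
force: [0.7, -0.6, 0.6]
gripper_width: 75.9
gripper_force: 0.0
```

```bash
python3 - <<'E'
from h import *
np.set_printoptions(precision=1,suppress=True)
sp()
P={n:grab(n,n+'12.png') for n in('scene','side','wrist')}
for k in('narrow_roll','wide_roll'):
    for n,p in P.items():
        for i,d in enumerate(viewer.pinpoint(k,p)[:3]): print(k,n,round(d['score'],2),np.array(d['location']))
for n,p in P.items(): print(n,*[proj(p,ROOT-a*AX-[0,0,h]) for a,h in((57,4),(21,4))])
plan([515,-122.5,120],-10.5,15,step=30,settle=2)
E
```

```text
t23.07 grasp [592.5  71.  226. ] phi -11.0 th 15.4 F [ 0.7 -0.6  0.6] w 75.9 gf 0.0 q [  8.  14.  99.  -6.  53. 112.]
d 74.9 lat 0.4 h 96.0
narrow_roll scene 0.74 [285.6 165.4]
narrow_roll scene 0.57 [366.3 214.9]
narrow_roll scene 0.37 [336.1 230.8]
narrow_roll side 0.75 [333.6 152.5]
narrow_roll side 0.64 [379.6 236.3]
narrow_roll side 0.26 [352.9 155.6]
narrow_roll wrist 0.8 [328.7 216.6]
narrow_roll wrist 0.71 [496.  121.8]
wide_roll scene 0.63 [295.  161.2]
wide_roll scene 0.43 [268.8 176.6]
wide_roll side 0.71 [351.4 155.5]
wide_roll wrist 0.9 [328.1 166.2]
wide_roll wrist 0.66 [513.2 235.8]
scene [282.9 168. ] [292.7 162.7]
side [338.8 155.3] [353.8 155.8]
wrist [328.6 214.7] [328.5 169.9]
[ -0.76, 2.55, 1.07, 0, 0.001, -0.001, -0.76, 2.55, 1.07, 0, 0.001, -0.001, -0.76, 2.55, 1.07, 0, 0.001, -0.001, -0.77, 2.55, 1.07, 0, 0.001, -0.001, -0.77, 2.55, 1.07, 0, 0.001, -0.001 ]
[ -0.78, 2.55, 1.07, 0, 0.001, -0.001, -0.78, 2.55, 1.07, 0, 0.001, -0.001, -0.78, 2.54, 1.07, 0, 0.001, -0.001, 0, 0, 0, 0, 0, 0, 0, 0, 0, 0, 0, 0 ]
```

Request:
{"api": "step_arm", "payload": {
  "plan": [-0.76, 2.55, 1.07, 0, 0.001, -0.001, -0.76, 2.55, 1.07, 0, 0.001, -0.001, -0.76, 2.55, 1.07, 0, 0.001, -0.001, -0.77, 2.55, 1.07, 0, 0.001, -0.001, -0.77, 2.55, 1.07, 0, 0.001, -0.001]
}}

```text
time_s: 23.93
ee_pos: [544.1, -51.1, 152.6]
ee_rot: [-179.8, -15.1, -10.8]
force: [0.9, 0.5, 0.8]
gripper_width: 75.7
gripper_force: 0.0
```

Request:
{"api": "step_arm", "payload": {
  "plan": [-0.78, 2.55, 1.07, 0, 0.001, -0.001, -0.78, 2.55, 1.07, 0, 0.001, -0.001, -0.78, 2.54, 1.07, 0, 0.001, -0.001, 0, 0, 0, 0, 0, 0, 0, 0, 0, 0, 0, 0]
}}

```text
time_s: 24.35
ee_pos: [515.8, -123.5, 115.2]
ee_rot: [-179.8, -15.2, -10.8]
force: [0.7, 0.1, 0.2]
gripper_width: 76.1
gripper_force: 0.0
```

```bash
python3 - <<'E'
from h import *
np.set_printoptions(precision=1,suppress=True)
P={n:grab(n,n+'13.png') for n in('scene','side','wrist')}
st()
for k,z in dict(end_cap=34,cap_mouth=34).items():
  for n,p in P.items():
    for d in viewer.pinpoint(k,p)[:2]: print(k,n,round(d['score'],2),np.array(d['location']),onz(p,d['location'],z))
p=P['wrist']; im=cv2.cvtColor(p['img'],cv2.COLOR_RGB2HSV).astype(int)
print(proj(p,[515,-122.5,34]),proj(p,[515+31,-122.5-5.5,34]))
for r in range(190,264,8):
    x=np.where((im[r,262:395,0]<16)&(im[r,262:395,1]>105))[0]+262
    print(r,x.min() if len(x) else 0,x.max() if len(x) else 0,len(x))
plan([515,-122.5,40],-10.5,15,step=25,settle=2)
E
```

```text
t24.50 grasp [ 516.3 -121.9  121.5] phi -10.5 th 15.4 F [0.5 0.3 0.2] w 76.0 gf 0.0 q [-15.  14. 116.   3.  35.  83.]
end_cap scene 0.89 [329.2 238.7] [ 518.3 -119.    34. ]
end_cap side 0.7 [299.2 232.3] [ 506.9 -134.8   34. ]
end_cap side 0.55 [389.1 272.2] [ 668.1 -297.1   34. ]
end_cap wrist 0.86 [331.1 245.1] [ 512.6 -123.4   34. ]
cap_mouth scene 0.92 [337.3 233.6] [ 543.9 -127.1   34. ]
cap_mouth wrist 0.92 [329.1 205.9] [ 543.  -127.5   34. ]
[329.4 242.3] [329. 202.]
190 0 0 0
198 302 356 16
206 298 361 64
214 298 361 64
222 298 360 63
230 298 361 64
238 298 360 63
246 298 361 64
254 298 360 63
262 297 360 64
[ -0.55, 0.03, 1.96, -0.001, -0.001, 0, -0.55, 0.03, 1.96, -0.001, -0.001, 0, -0.55, 0.02, 1.96, -0.001, -0.001, 0, -0.54, 0.02, 1.96, -0.001, -0.001, 0, 0, 0, 0, 0, 0, 0 ]
[ 0, 0, 0, 0, 0, 0 ]
```

Request:
{"api": "step_arm", "payload": {
  "plan": [-0.57, 0, 1.96, 0, 0, 0, -0.57, 0, 1.96, 0, 0, 0, -0.57, 0, 1.96, 0, 0, 0, -0.58, 0, 1.6, 0, 0, 0, -0.05, 0, 0.3, 0, 0, 0]
}}

```text
time_s: 25.22
ee_pos: [512.5, -121.1, 32.2]
ee_rot: [-179.8, -14.9, -10.6]
force: [-0.1, 0.1, 1.1]
gripper_width: 76.1
gripper_force: 0.0
```

Request:
{"api": "step_arm", "payload": {
  "plan": [0, 0, 0, 0, 0, 0, 0, 0, 0, 0, 0, 0, 0, 0, 0, 0, 0, 0]
}}

```text
time_s: 25.47
ee_pos: [515.8, -122.2, 36.2]
ee_rot: [-179.9, -15.4, -10.6]
force: [-0.6, 0.2, 0.8]
gripper_width: 76.1
gripper_force: 0.0
```

Request:
{"api": "step_arm", "payload": {
  "plan": [0, 0, 0, 0, 0, 0, 0, 0, 0, 0, 0, 0, 0, 0, 0, 0, 0, 0, 0, 0, 0, 0, 0, 0, 0, 0, 0, 0, 0, 0],
  "hand": 3.8,
  "newtons": 25
}}

```text
time_s: 25.88
ee_pos: [515.1, -122.7, 35.7]
ee_rot: [-179.9, -15.4, -10.6]
force: [-1.9, -3.4, 4.0]
gripper_width: 49.6
gripper_force: 25.0
```

```bash
python3 - <<'E'
from h import *
st()
c=plan([514,-122.5,160],-10.5,15,step=33)
plan(ROOT-175*AX+[0,0,16],PH,15,cur=c,step=33,settle=3)
E
```

```text
t25.88 grasp [ 513.8 -122.5   40.5] phi -10.5 th 15.4 F [-1.9 -3.4  4. ] w 49.6 gf 25.0 q [-15.  21. 122.   4.  22.  82.]
[ 0.8, 0, -2.88, 0, -0.002, 0, 0.79, 0, -2.88, 0, -0.002, 0, 0.79, 0, -2.88, 0, -0.002, 0, 0.78, 0, -2.88, 0, -0.002, 0 ]
[ -0.86, -2.93, -0.02, 0, 0, 0.001, -0.86, -2.93, -0.02, 0, 0, 0.001, -0.86, -2.93, -0.02, 0, 0, 0.001, -0.87, -2.93, -0.02, 0, 0, 0.001, -0.87, -2.92, -0.03, 0, 0, 0.001 ]
[ -0.87, -2.92, -0.03, 0, 0, 0.001, -0.88, -2.92, -0.03, 0, 0, 0.001, 0, 0, 0, 0, 0, 0, 0, 0, 0, 0, 0, 0, 0, 0, 0, 0, 0, 0 ]
```

Request:
{"api": "step_arm", "payload": {
  "plan": [0.8, 0, -2.88, 0, 0, 0, 0.79, 0, -2.88, 0, 0, 0, 0.79, 0, -2.88, 0, 0, 0, 0.78, 0, -2.88, 0, 0, 0]
}}

```text
time_s: 26.22
ee_pos: [514.2, -122.2, 155.6]
ee_rot: [-179.8, -15.2, -10.6]
force: [1.1, -0.3, -1.6]
gripper_width: 49.1
gripper_force: 25.0
```

Request:
{"api": "step_arm", "payload": {
  "plan": [-0.86, -2.93, -0.02, 0, 0, 0.001, -0.86, -2.93, -0.02, 0, 0, 0.001, -0.86, -2.93, -0.02, 0, 0, 0.001, -0.87, -2.93, -0.02, 0, 0, 0.001, -0.87, -2.92, -0.03, 0, 0, 0.001]
}}

```text
time_s: 26.63
ee_pos: [500.0, 30.5, 144.6]
ee_rot: [-179.8, -15.3, -11.0]
force: [0.9, 1.0, -0.8]
gripper_width: 49.3
gripper_force: 25.0
```

Request:
{"api": "step_arm", "payload": {
  "plan": [-0.87, -2.92, -0.03, 0, 0, 0.001, -0.88, -2.92, -0.03, 0, 0, 0.001, 0, 0, 0, 0, 0, 0, 0, 0, 0, 0, 0, 0, 0, 0, 0, 0, 0, 0]
}}

```text
time_s: 27.05
ee_pos: [494.7, 89.7, 140.7]
ee_rot: [-179.8, -15.3, -11.0]
force: [-0.0, -0.6, -0.3]
gripper_width: 49.4
gripper_force: 25.0
```

Request:
{"api": "step_arm", "payload": {
  "plan": [0, 0, 0, 0, 0, 0, 0, 0, 0, 0, 0, 0]
}}

```text
time_s: 27.22
ee_pos: [495.0, 88.8, 140.8]
ee_rot: [-179.7, -15.3, -11.1]
force: [0.2, 0.9, -0.9]
gripper_width: 49.5
gripper_force: 25.0
```

```bash
python3 - <<'E'
from h import *
np.set_printoptions(precision=1,suppress=True)
P={n:grab(n,n+'14.png') for n in('scene','side','wrist')}
sp()
for k,z in dict(end_cap=140,cap_mouth=140).items():
  rs=[]
  for n,p in P.items():
    for i,d in enumerate(viewer.pinpoint(k,p)[:1]): print(k,n,round(d['score'],2),np.array(d['location']),onz(p,d['location'],z));rs.append(ray(p,d['location']))
  if len(rs)>1: print(*tri(rs))
p=P['wrist']; im=cv2.cvtColor(p['img'],cv2.COLOR_RGB2HSV).astype(int)
for r in range(110,180,10):
    x=np.where((im[r,290:370,1]<25)&(im[r,290:370,2]>60))[0]+290
    print('sp',r,x.min() if len(x) else 0,x.max() if len(x) else 0,len(x))
for r in range(196,264,8):
    x=np.where((im[r,262:395,0]<16)&(im[r,262:395,1]>105))[0]+262
    print('cap',r,x.min() if len(x) else 0,x.max() if len(x) else 0,len(x))
print(proj(p,ROOT-118*AX))
plan(ROOT-165*AX+[0,0,6.5],PH,15.4,step=33,settle=3)
E
```

```text
t27.37 grasp [493.8  89.3 145.6] phi -11.1 th 15.3 F [ 0.8 -0.4 -0.6] w 49.6 gf 25.0 q [ 13.  10. 117.  -9.  39. 120.]
d 175.3 lat -0.5 h 15.6
end_cap scene 0.49 [245.4 182. ] [493.3  93.1 140. ]
end_cap wrist 0.72 [329.2 258.1] [494.8  88.8 140. ]
[493.5  90.4 140.6] [2.1360363388753125, 2.136036338875339]
cap_mouth scene 0.79 [260.3 176.4] [530.6  77.7 140. ]
cap_mouth side 0.75 [299.8 153.3] [516.4  54.  140. ]
cap_mouth wrist 0.65 [328.4 202. ] [524.   83.4 140. ]
[523.3  79.2 136.1] [8.17713420358846, 8.536640236986658, 4.360283802740224]
sp 110 319 336 18
sp 120 319 336 18
sp 130 319 336 18
sp 140 320 336 17
sp 150 323 332 10
sp 160 0 0 0
sp 170 0 0 0
cap 196 0 0 0
cap 204 281 374 94
cap 212 283 372 90
cap 220 281 374 94
cap 228 280 375 96
cap 236 280 375 96
cap 244 280 375 96
cap 252 280 375 96
cap 260 280 375 96
[327.6 154.7]
[ 0.78, 0.03, 1.15, -0.004, 0.002, -0.001, 0, 0, 0, 0, 0, 0, 0, 0, 0, 0, 0, 0, 0, 0, 0, 0, 0, 0 ]
```

Request:
{"api": "step_arm", "payload": {
  "plan": [0.78, 0, 1.1, 0, 0, 0, 0, 0, 0, 0, 0, 0, 0, 0, 0, 0, 0, 0, 0, 0, 0, 0, 0, 0]
}}

```text
time_s: 28.0
ee_pos: [505.2, 87.9, 131.8]
ee_rot: [-179.7, -15.2, -11.0]
force: [0.5, -0.0, -0.0]
gripper_width: 49.2
gripper_force: 25.0
```

```bash
python3 - <<'E'
from h import *
np.set_printoptions(precision=1,suppress=True)
p=grab('side','side15.png'); sp()
print('proj mouth',proj(p,ROOT-134*AX),'tip',proj(p,ROOT-118*AX),'step',proj(p,ROOT-80*AX), 'dz per px',proj(p,ROOT-118*AX+[0,0,10])-proj(p,ROOT-118*AX))
im=p['img'].astype(int)
for c in (302,304,306,308,316,320,324,328):
    print(c,[tuple(im[r,c]) for r in range(136,172)] if c in(304,) else '', )
hsv=cv2.cvtColor(p['img'],cv2.COLOR_RGB2HSV).astype(int)
for c in range(296,332,2): print(c,'H',hsv[138:172:1,c,0].tolist() if c<312 else '','V',hsv[142:168,c,2].tolist())
E
```

```text
t28.05 grasp [503.8  88.2 136.8] phi -11.0 th 15.2 F [-0.4  0.3 -0.7] w 49.7 gf 25.0 q [ 12.  12. 116.  -9.  38. 120.]
d 165.2 lat 0.4 h 6.8
proj mouth [307.1 152.8] tip [313.7 153. ] step [329.3 153.5] dz per px [-0.1 -3.9]
302 
304 [(np.int64(155), np.int64(146), np.int64(137)), (np.int64(156), np.int64(148), np.int64(138)), (np.int64(155), np.int64(148), np.int64(138)), (np.int64(155), np.int64(146), np.int64(136)), (np.int64(154), np.int64(147), np.int64(137)), (np.int64(154), np.int64(146), np.int64(136)), (np.int64(162), np.int64(157), np.int64(148)), (np.int64(197), np.int64(188), np.int64(180)), (np.int64(211), np.int64(159), np.int64(103)), (np.int64(178), np.int64(134), np.int64(90)), (np.int64(163), np.int64(122), np.int64(83)), (np.int64(166), np.int64(125), np.int64(85)), (np.int64(183), np.int64(139), np.int64(93)), (np.int64(176), np.int64(134), np.int64(90)), (np.int64(176), np.int64(133), np.int64(88)), (np.int64(177), np.int64(132), np.int64(90)), (np.int64(174), np.int64(132), np.int64(90)), (np.int64(166), np.int64(124), np.int64(84)), (np.int64(156), np.int64(116
[... 3631 characters left out ...]
, 228, 214, 206, 200, 193, 181, 177, 176, 175]
322 H  V [190, 115, 45, 54, 60, 56, 57, 56, 48, 98, 186, 186, 157, 125, 128, 83, 181, 226, 213, 204, 198, 191, 181, 177, 176, 175]
324 H  V [172, 118, 45, 56, 55, 55, 55, 57, 54, 49, 104, 192, 160, 126, 128, 95, 197, 226, 211, 204, 198, 190, 181, 176, 176, 176]
326 H  V [183, 120, 53, 54, 57, 55, 55, 55, 56, 51, 106, 194, 162, 128, 129, 89, 189, 225, 211, 203, 198, 189, 181, 176, 177, 176]
328 H  V [180, 74, 53, 54, 57, 58, 57, 55, 57, 52, 107, 195, 164, 129, 127, 107, 210, 222, 210, 203, 197, 187, 180, 178, 177, 176]
330 H  V [153, 76, 47, 53, 54, 50, 54, 49, 47, 47, 102, 194, 164, 125, 98, 122, 229, 223, 212, 206, 199, 188, 181, 178, 177, 176]
```

Request:
{"api": "step_arm", "payload": {
  "plan": [1.2, 0, 0.4, 0, 0, 0, 0, 0, 0, 0, 0, 0, 0, 0, 0, 0, 0, 0]
}}

```text
time_s: 28.3
ee_pos: [518.6, 85.6, 131.7]
ee_rot: [-179.7, -15.3, -11.1]
force: [-0.3, -0.4, -0.5]
gripper_width: 49.4
gripper_force: 25.0
```

```bash
python3 - <<'E'
from h import *
p=grab('wrist','wrist16.png'); sp()
im=cv2.cvtColor(p['img'],cv2.COLOR_RGB2HSV).astype(int)
for r in list(range(120,184,8)):
    x=np.where((im[r,290:370,1]<25)&(im[r,290:370,2]>60))[0]+290
    print('sp',r,x.min() if len(x) else 0,x.max() if len(x) else 0,len(x))
for r in range(212,264,16):
    x=np.where((im[r,262:395,0]<16)&(im[r,262:395,1]>105))[0]+262
    print('cap',r,x.min() if len(x) else 0,x.max() if len(x) else 0,len(x))
E
```

```text
t28.35 grasp [516.7  85.8 136.4] phi -11.0 th 15.3 F [-0.8  0.1 -0.5] w 49.8 gf 25.0 q [ 12.  13. 115.  -9.  38. 119.]
d 152.1 lat 0.5 h 6.4
sp 120 321 338 18
sp 128 321 338 18
sp 136 321 339 19
sp 144 321 339 19
sp 152 321 339 19
sp 160 321 339 19
sp 168 321 339 19
sp 176 321 339 19
cap 212 283 372 90
cap 228 280 375 96
cap 244 280 374 95
cap 260 280 375 96
```

Request:
{"api": "step_arm", "payload": {
  "plan": [0.7, 0.12, 0.2, 0, 0, 0, 0, 0, 0, 0, 0, 0, 0, 0, 0, 0, 0, 0]
}}

```text
time_s: 28.6
ee_pos: [524.9, 82.9, 131.5]
ee_rot: [-179.7, -15.3, -11.1]
force: [-0.5, -0.0, 0.7]
gripper_width: 49.3
gripper_force: 25.0
```

```bash
cat > w.py <<'E'
from h import *
p=grab('wrist'); sp()
im=cv2.cvtColor(p['img'],cv2.COLOR_RGB2HSV).astype(int)
for r in (120,136,152,168,184,196):
    x=np.where((im[r,290:370,1]<25)&(im[r,290:370,2]>60))[0]+290
    print('sp',r,x.min() if len(x) else 0,x.max() if len(x) else 0,len(x))
E
python3 w.py
```

```text
t28.65 grasp [523.3  83.2 136.2] phi -11.0 th 15.3 F [-0.3  0.4 -1.2] w 49.3 gf 25.0 q [ 11.  13. 114.  -9.  38. 118.]
d 145.1 lat -0.8 h 6.2
sp 120 318 336 19
sp 136 318 336 19
sp 152 318 336 19
sp 168 318 336 19
sp 184 319 336 18
sp 196 320 335 16
```

Request:
{"api": "step_arm", "payload": {
  "plan": [0.5, 0, 0.13, 0, 0, 0, 0, 0, 0, 0, 0, 0]
}}

```text
time_s: 28.82
ee_pos: [530.5, 82.1, 131.8]
ee_rot: [-179.7, -15.3, -11.0]
force: [1.2, 0.2, -0.8]
gripper_width: 49.5
gripper_force: 25.0
```

Request:
{"api": "step_arm", "payload": {
  "plan": [0.5, 0, 0.13, 0, 0, 0, 0, 0, 0, 0, 0, 0]
}}

```text
time_s: 28.98
ee_pos: [535.7, 81.1, 131.8]
ee_rot: [-179.7, -15.3, -11.0]
force: [0.2, 1.0, -0.5]
gripper_width: 49.3
gripper_force: 25.0
```

```bash
python3 w.py
```

```text
t29.03 grasp [533.9  81.3 136.5] phi -11.0 th 15.3 F [-0.7 -0.8 -0.3] w 49.6 gf 25.0 q [ 11.  14. 113.  -9.  39. 118.]
d 134.3 lat -0.6 h 6.5
sp 120 0 0 0
sp 136 0 0 0
sp 152 319 336 18
sp 168 319 336 18
sp 184 319 337 19
sp 196 319 337 19
```

Request:
{"api": "step_arm", "payload": {
  "plan": [0.48, 0, 0.13, 0, 0, 0, 0.48, 0, 0.13, 0, 0, 0, 0, 0, 0, 0, 0, 0]
}}

```text
time_s: 29.28
ee_pos: [545.8, 79.1, 131.8]
ee_rot: [-179.7, -15.4, -11.0]
force: [0.5, -0.1, -0.3]
gripper_width: 49.8
gripper_force: 25.0
```

Request:
{"api": "step_arm", "payload": {
  "plan": [0.48, 0, 0.13, 0, 0, 0, 0.29, 0, 0.08, 0, 0, 0, 0, 0, 0, 0, 0, 0]
}}

```text
time_s: 29.53
ee_pos: [553.1, 77.6, 131.7]
ee_rot: [-179.7, -15.3, -11.1]
force: [0.4, 0.1, -0.9]
gripper_width: 48.9
gripper_force: 25.0
```

```bash
python3 w.py
```

```text
t29.58 grasp [551.3  77.8 136.4] phi -11.0 th 15.3 F [-1.  -0.3  0.3] w 49.7 gf 25.0 q [ 10.  15. 111.  -8.  39. 116.]
d 116.6 lat -0.7 h 6.4
sp 120 0 0 0
sp 136 0 0 0
sp 152 0 0 0
sp 168 0 0 0
sp 184 319 336 18
sp 196 319 336 18
```

Keep going in small steps until contact (expected near d≈103–105).

Request:
{"api": "step_arm", "payload": {
  "plan": [0.48, 0, 0.13, 0, 0, 0, 0.29, 0, 0.08, 0, 0, 0, 0, 0, 0, 0, 0, 0]
}}

```text
time_s: 29.83
ee_pos: [560.9, 76.1, 131.8]
ee_rot: [-179.7, -15.3, -11.0]
force: [-0.1, -0.6, -0.6]
gripper_width: 49.3
gripper_force: 25.0
```

Request:
{"api": "step_arm", "payload": {
  "plan": [0.2, 0, 0.05, 0, 0, 0, 0, 0, 0, 0, 0, 0]
}}

```text
time_s: 30.0
ee_pos: [562.5, 75.8, 131.7]
ee_rot: [-179.7, -15.3, -11.0]
force: [-0.2, -0.1, -1.4]
gripper_width: 49.3
gripper_force: 25.0
```

Request:
{"api": "step_arm", "payload": {
  "plan": [0.2, 0, 0.05, 0, 0, 0, 0, 0, 0, 0, 0, 0]
}}

```text
time_s: 30.17
ee_pos: [563.8, 75.4, 131.5]
ee_rot: [-179.7, -15.2, -11.0]
force: [-1.4, -0.1, 0.1]
gripper_width: 49.3
gripper_force: 25.0
```

```bash
python3 -c "
from h import *
sp()"
```

```text
t30.17 grasp [562.5  75.6 136.3] phi -11.0 th 15.2 F [-1.4 -0.1  0.1] w 49.3 gf 25.0 q [  9.  16. 110.  -8.  40. 116.]
d 105.2 lat -0.8 h 6.3
```

Request:
{"api": "step_arm", "payload": {
  "plan": [0.15, 0, 0.04, 0, 0, 0, 0, 0, 0, 0, 0, 0]
}}

```text
time_s: 30.33
ee_pos: [564.0, 75.2, 131.2]
ee_rot: [-179.8, -15.1, -11.1]
force: [-5.5, 2.1, 2.4]
gripper_width: 49.7
gripper_force: 25.0
```

Request:
{"api": "step_arm", "payload": {
  "plan": [0.15, 0, 0.04, 0, 0, 0, 0, 0, 0, 0, 0, 0]
}}

```text
time_s: 30.5
ee_pos: [564.2, 75.1, 130.9]
ee_rot: [-179.8, -14.9, -11.1]
force: [-8.6, 3.2, 3.9]
gripper_width: 49.2
gripper_force: 25.0
```

Request:
{"api": "step_arm", "payload": {
  "plan": [0.15, 0, 0.04, 0, 0, 0, 0, 0, 0, 0, 0, 0]
}}

```text
time_s: 30.67
ee_pos: [564.4, 75.0, 130.5]
ee_rot: [-179.8, -14.7, -11.1]
force: [-12.3, 4.4, 6.7]
gripper_width: 49.5
gripper_force: 25.0
```

```bash
python3 - <<'E'
from h import *
np.set_printoptions(precision=1,suppress=True)
sp()
P={n:grab(n,n+'17.png') for n in('scene','side')}
for k in('end_cap','cap_mouth','narrow_roll','wide_roll'):
    for n,p in P.items():
        for i,d in enumerate(viewer.pinpoint(k,p)[:2]): print(k,n,round(d['score'],2),np.array(d['location']))
for n,p in P.items(): print(n,*[proj(p,ROOT-a*AX-[0,0,h]) for a,h in((105,1),(74,1),(57,4),(21,4))])
E
```

```text
t30.67 grasp [563.1  75.2 135.4] phi -11.1 th 14.7 F [-12.3   4.4   6.7] w 49.5 gf 25.0 q [  9.  17. 109.  -8.  40. 115.]
d 104.5 lat -1.0 h 5.4
end_cap scene 0.47 [272.9 173.1]
end_cap scene 0.23 [294.6 160.7]
end_cap side 0.62 [320.1 153.6]
end_cap side 0.48 [258.1 200.1]
cap_mouth scene 0.67 [277.1 167.3]
cap_mouth side 0.5 [330.2 156.2]
cap_mouth side 0.36 [257.7 198.1]
narrow_roll scene 0.63 [281.8 166.6]
narrow_roll scene 0.55 [365.  212.5]
narrow_roll side 0.95 [378.2 237.4]
narrow_roll side 0.63 [335.6 157.9]
wide_roll scene 0.53 [295.6 164.2]
wide_roll side 0.89 [354.6 154.7]
wide_roll side 0.38 [328.  156.6]
scene [269.1 174.4] [278.1 169.5] [282.9 168. ] [292.7 162.7]
side [319.  153.6] [331.8 153.9] [338.8 155.3] [353.8 155.8]
```

Request:
{"api": "step_arm", "payload": {
  "plan": [-0.17, 0, 0.07, 0, 0, 0, 0, 0, 0, 0, 0, 0]
}}

```text
time_s: 31.33
ee_pos: [564.1, 75.0, 129.6]
ee_rot: [-179.8, -14.9, -11.1]
force: [-7.8, 1.8, 2.9]
gripper_width: 49.6
gripper_force: 25.0
```

Request:
{"api": "step_arm", "payload": {
  "plan": [0, 0, 0, 0, 0, 0, 0, 0, 0, 0, 0, 0, 0, 0, 0, 0, 0, 0, 0, 0, 0, 0, 0, 0],
  "hand": 7.4
}}

```text
time_s: 31.67
ee_pos: [567.9, 74.8, 130.9]
ee_rot: [-179.7, -15.3, -11.0]
force: [-0.4, -0.4, -0.6]
gripper_width: 72.8
gripper_force: 0.0
```

Request:
{"api": "step_arm", "payload": {
  "plan": [0, 0, -1.5, 0, 0, 0, 0, 0, -3, 0, 0, 0, 0, 0, -3, 0, 0, 0, 0, 0, -3, 0, 0, 0, 0, 0, 0, 0, 0, 0]
}}

```text
time_s: 32.08
ee_pos: [542.7, 80.2, 238.6]
ee_rot: [-179.5, -16.0, -11.1]
force: [0.1, 0.3, 0.3]
gripper_width: 73.6
gripper_force: 0.0
```

```bash
python3 - <<'E'
from h import *
np.set_printoptions(precision=1,suppress=True)
sp()
P={n:grab(n,n+'18.png') for n in('scene','side','wrist')}
for k in('end_cap','cap_mouth','narrow_roll','wide_roll'):
    for n,p in P.items():
        for i,d in enumerate(viewer.pinpoint(k,p)[:2]): print(k,n,round(d['score'],2),np.array(d['location']))
for n,p in P.items(): print(n,*[proj(p,ROOT-a*AX-[0,0,h]) for a,h in((105,2),(74,2),(57,4),(21,4))])
p=P['wrist']; r=p['img'][:,328].astype(int)
for y in range(150,262,2): print(y,r[y].tolist(),end=' ')
print()
for a,rad,h in((136,0,2),(74,25,2),(70,32,4),(44,32,4),(42,29,4),(0,29,4)): print(a,proj(p,ROOT-a*AX+[0,0,rad-h]))
E
```

```text
t32.08 grasp [541.3  80.4 243.5] phi -10.9 th 16.0 F [0.1 0.3 0.3] w 73.6 gf 0.0 q [ 10.   8. 103.  -7.  53. 115.]
d 126.9 lat -0.1 h 113.5
end_cap scene 0.79 [270.8 175. ]
end_cap side 0.65 [317.2 153. ]
end_cap wrist 0.62 [330.8 211.4]
cap_mouth scene 0.74 [279.5 168.8]
cap_mouth scene 0.35 [263.5 176.8]
cap_mouth side 0.9 [331.1 156.3]
cap_mouth wrist 0.67 [328.6 174.5]
narrow_roll scene 0.73 [286.6 166.6]
narrow_roll side 0.8 [337.4 157.9]
narrow_roll side 0.71 [376.8 237.2]
narrow_roll wrist 0.85 [328.  152.9]
narrow_roll wrist 0.76 [489.4  86.5]
wide_roll scene 0.74 [294.1 160.5]
wide_roll side 0.75 [351.3 151.3]
wide_roll wrist 0.67 [330.3 112.4]
scene [269.1 174.7] [278.1 169.9] [282.9 168. ] [292.7 162.7]
side [319.  153.9] [331.8 154.3] [338.8 155.3] [353.8 155.8]
wrist [327.9 210.2] [327.9 173.9] [327.9 154.3] [327.9 112.5]
150 [205, 179, 131] 152 [205, 179, 131] 154 [204, 178, 131] 156 [205, 179, 131] 158 [205, 180, 132] 160 [206, 181, 132] 162 [205, 180, 131] 164 [199, 175, 127] 166 [100, 86, 61] 168 [86, 73, 61] 170 [170, 171, 174] 172 [180, 125, 78] 174 [179, 126, 82] 
[... 218 characters left out ...]
 124, 81] 200 [177, 124, 81] 202 [177, 123, 81] 204 [176, 123, 80] 206 [176, 123, 81] 208 [176, 123, 81] 210 [176, 124, 81] 212 [175, 122, 80] 214 [176, 124, 81] 216 [176, 123, 80] 218 [176, 123, 80] 220 [177, 123, 80] 222 [110, 76, 49] 224 [178, 127, 82] 226 [176, 126, 84] 228 [173, 123, 81] 230 [166, 117, 75] 232 [160, 112, 72] 234 [153, 107, 69] 236 [147, 103, 66] 238 [140, 98, 64] 240 [133, 94, 60] 242 [124, 87, 57] 244 [111, 78, 51] 246 [100, 70, 46] 248 [113, 89, 70] 250 [183, 173, 159] 252 [180, 170, 157] 254 [180, 170, 156] 256 [181, 171, 156] 258 [180, 170, 156] 260 [180, 171, 157] 
136 [328.  246.6]
74 [327.8 171.1]
70 [327.8 165.2]
44 [327.7 131.1]
42 [327.8 129.4]
0 [327.7  75.3]
```

```bash
python3 -c "
from h import *
print(env.job_done())"
```

```text
the job is handed in; nothing more can be done
None
```

The tape stand is loaded and handed in at about 32 s. The wide roll is against the plate, the narrow roll against the step and the end cap fully on. The last wrist picture put the narrow roll's outer edge and the cap's mouth within a pixel of where they belong, and the arm never touched the ball, cone or mint scissors.

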